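# Stir the drying beads and shut the pot

## Task

Take the upright wooden stirring rod from its saucer and stir the chunky clay drying beads in the open pot with the rod's foot, round and round along the wall as well as through the middle, until every bead has been pushed well away (more than a bead's width) from where it lay. Then stand the rod upright in its saucer again, flat on its foot, and swing the pot's lid fully shut over the beads. All six beads stay in the pot, and the other things on the table are left where they are.

Things in the scene. Friction and masses are not known exactly. Their poses are not given: they have to be found in the camera images.
- pot: the fixed round white pot, open at the top: outside diameter 172 mm, inside diameter about 162 mm, rim 70 mm above the table, inner floor 6 mm above the table. It does not move. Origin: centre of its underside, on the table; z up; its own +y points to the steel pivot post of the lid
- lid_pivot (a point): the vertical axis about which the lid swings: a post beside the pot, 100 mm from the pot's centre along the pot's +y; the point is at the height of the lid's underside, 73 mm above the table
- lid (a joint): swing of the flat round wooden lid (180 mm across, 6 mm thick, its upper face 79 mm above the table) about the upright pivot, in rad: 0 = shut, centred over the pot, against a fixed stop; grows counter-clockwise seen from above up to 2.8 = swung clear. The lid stays level and at one height, stays where it is left, and needs about 1 N at the knob to swing; it can be pushed by the knob, without grasping
- lid_knob (a point): centre of the dark wooden knob that stands upright in the middle of the lid: 30 mm across, top 36 mm above the lid's upper face; the point is 20 mm above the lid's upper face (99 mm above the table), 100 mm from the pivot
- saucer: the fixed shallow round wooden saucer where the rod stands: 120 mm across, inside diameter 108 mm, inner floor 6 mm and rim 14 mm above the table. Origin: centre of its underside; it does not move
- rod_center (a point): middle (half-way up) of the loose upright wooden stirring rod: 150 mm long, about 140 g, it stands by itself on a flat round foot 40 mm across (foot 34 mm tall, then tapering); shaft 22 mm across; the round grip at the top is 28 mm across, from 94 to 146 mm above the underside. z of the rod points from the foot to the grip
- rod_foot (a point): centre of the flat underside of the rod's foot, 75 mm below the rod's centre. Pushed hard sideways at the foot the rod can pivot in the fingers, so grip it firmly; beads caught squarely between foot and wall pinch, and move on best with the foot close to the wall
- bead1_center (a point): centre of one of the six alike loose smooth glazed clay beads in the pot, slippery: barrel shaped, 31 mm across, 28 mm tall, about 25 g; they start on end, spread in a ring about 55 mm from the pot's centre, with the middle of the pot free
- bead2_center (a point): centre of one of the six alike loose smooth glazed clay beads in the pot, slippery: barrel shaped, 31 mm across, 28 mm tall, about 25 g; they start on end, spread in a ring about 55 mm from the pot's centre, with the middle of the pot free
- bead3_center (a point): centre of one of the six alike loose smooth glazed clay beads in the pot, slippery: barrel shaped, 31 mm across, 28 mm tall, about 25 g; they start on end, spread in a ring about 55 mm from the pot's centre, with the middle of the pot free
- bead4_center (a point): centre of one of the six alike loose smooth glazed clay beads in the pot, slippery: barrel shaped, 31 mm across, 28 mm tall, about 25 g; they start on end, spread in a ring about 55 mm from the pot's centre, with the middle of the pot free
- bead5_center (a point): centre of one of the six alike loose smooth glazed clay beads in the pot, slippery: barrel shaped, 31 mm across, 28 mm tall, about 25 g; they start on end, spread in a ring about 55 mm from the pot's centre, with the middle of the pot free
- bead6_center (a point): centre of one of the six alike loose smooth glazed clay beads in the pot, slippery: barrel shaped, 31 mm across, 28 mm tall, about 25 g; they start on end, spread in a ring about 55 mm from the pot's centre, with the middle of the pot free
- glue: bystander, loose, to be left alone: white glue jar with a grey cap, 56 mm across, 60 mm tall, standing. Origin: centre of its underside
- inkpad: bystander, loose, to be left alone: flat grey ink-pad tin, 50 x 90 x 24 mm. Origin: centre of its underside
- tape: bystander, loose, to be left alone: empty cardboard tape core, 90 mm across, 48 mm tall, standing on its end. Origin: centre of its underside
- bookend: bystander, loose, to be left alone: grey sheet-metal L-shaped book end, 100 x 120 mm, 130 mm tall. Origin: centre of its underside
- book: bystander, loose, to be left alone: single closed book lying flat, 150 x 200 x 26 mm. Origin: centre of its underside

How it is judged:
On the way, in this order (a step that is already met when the one before it is completed fails the run):
1. the rod's foot is down in the pot, less than 30 mm above the underside of the pot (z of rod_foot in the frame of pot below 0.03 m and horizontal distance between rod_foot and pot below 0.075 m), for 0.1 s.
2. with the rod's foot down in the pot, all six beads are at one time more than 25 mm from where they started (all of step 1 and distance of each of bead1_center, bead2_center, bead3_center, bead4_center, bead5_center, bead6_center from where it was at the start of the episode above 0.025 m), for 0.05 s.
At the end, for the whole second after the job is handed in: The lid is within 0.08 rad of shut; the rod stands upright (within 0.1 rad) on the saucer's floor, its foot's centre within 36 mm of the saucer's centre and its underside less than 12 mm above the table; all six beads lie inside the pot (centres within 80 mm of its axis and below 65 mm) (value of joint lid below 0.08 rad and horizontal distance between rod_foot and saucer below 0.036 m and angle between rod_center's own z axis and vertical below 0.1 rad and height (world z) of rod_foot below 0.012 m and height (world z) of rod_center above 0.07 m and horizontal distance between each of bead1_center, bead2_center, bead3_center, bead4_center, bead5_center, bead6_center and pot below 0.08 m and height (world z) of each of bead1_center, bead2_center, bead3_center, bead4_center, bead5_center, bead6_center below 0.065 m); the robot touches nothing.
It fails at once if a bystander (glue jar, ink pad, tape core, book end, book) is moved more than 30 mm (distance of any of glue, inkpad, tape, bookend, book from where it was at the start of the episode above 0.03 m).
It fails at once if a bead leaves the pot (its centre more than 100 mm from the pot's axis) (horizontal distance between any of bead1_center, bead2_center, bead3_center, bead4_center, bead5_center, bead6_center and pot above 0.1 m).
It also fails if it takes over 70 s, if anything falls off the work surface, if the arm or the gripper's body presses on something with over 40 N, if the wrist force passes 120 N, or if a joint passes its speed limit or range.

## Robot

A 6-joint arm with a two-finger parallel gripper is mounted at the origin on the work surface. World frame = base frame: x ahead of the robot, y to its left, z up, the work surface at z = 0. Lengths are in m, angles in rad, forces in N, time in s.
With the tool pointing down it reaches from about 0.325 to 0.75 m from the base axis. Payload 7.6 kg.
Tool frame: the origin (TCP) lies at the very end of the fingers, on their centre line; the grasp point (between the pads) lies 19 mm behind it (grip_depth is the distance from the TCP to the grasp point, in m); z points along the fingers, y is the direction in which the jaws open and shut (so a half turn about z gives the same grasp; the last joint's range is limited). The gripper opens to 85 mm and grips with 20 to 120 N. Pads are 22 mm wide; open, the fingers measure 114 mm over their backs; the gripper's body (76 mm by 85 mm) begins 54 mm behind the grasp point. The pads swing forward as they close: fully open they stand 13 mm farther back than shut.
Start: joints at [1.153, 0.052, 1.401, -0, 1.689, -0.07], TCP at [0.179, 0.494, 0.231] pointing down, gripper open.
Joint ranges: [-2.9, 2.9], [-0.91, 2.17], [0.12, 2.37], [-1.06, 4.2], [0.26, 2.73], [-2.93, 2.93]. Speed limits (rad/s): [2.57, 2.57, 3.01, 3.14, 3.14, 3.14].

## Interface

Orientations are given as a unit quaternion [w, x, y, z].
In Python, from rig import get_obs, get_image, job_done, grip_depth gives the robot as it stands.
- The arm moves only by the tool servo_tool, never from a script. Its argument "deltas" is a list of rows, each a list of 5 numbers: the opening, from 0 (shut) to 1 (fully open), then the shift along the tool's x, y, z in cm, then the turn about the tool's z in degrees. A call has 1 to 12 rows; each row is the pose to reach, as a shift and turn from the pose commanded when the call began, along the tool's axes at that moment; what a row does not reach only later rows make up. A row lasts 1/10 s, in which the tool goes at most 50 mm and 8.59 degrees, less where a joint would pass 70% of its speed; a pose out of reach is approached as far as the arm can. A call with a gripper value outside its range is refused whole. The fingers move at their own pace and stop on an object; the grip force is fixed at half the most. Time passes only in rows, so rows that repeat a pose let the fingers close. It gives the time, the measured TCP pose, the force and the opening at its end, in the units of the state.
- get_obs(): the state, without advancing time (a new reading comes with each control period).
- get_image(name): name is "side" or "top" or "wrist"; returns a dict with "frame" (420x560x3 uint8, blue, green, red), "fx", "fy", "cx", "cy" (pixels), "k1" (the pictures are not rectified: a ray, as slopes to the right and down, at radius r is drawn at 1 + k1 r^2 times it, then the intrinsics apply), "eye" and "orientation" of the camera in the world. Camera axes: x right, y down, z forward; pixel columns grow to the right and rows downward; lengths in m; the calibration is good to about 2 mm. A picture is of the moment at which its call begins. There is no depth.
- job_done(): hands the job in, once; it reports no verdict.
The state is a dict: "time_s": time; "joint_positions": joint angles; "dq": joint speeds; "effort": joint torques, N m; "tool_pos": TCP position; "eef_rot": TCP orientation; "contact_force": force on the tool from outside, world axes, zero at the start; "ft_torque": the same for the moment, N m; "gripper_width": finger opening in m.
Only numpy, scipy, OpenCV 4.12 (cv2) and the standard library are available. Lean on these libraries where they do the work, as an engineer would, in place of code of your own. Each camera call takes 0.05 s, during which the arm holds its last target.

## Working session

There is one attempt and no reset: what is moved stays moved. The work goes in short steps, Python scripts to look and compute and a tool call to move; the robot and the scene stay as the last step left them, time stands still between calls to the robot, and variables do not carry over. Pictures are saved under pics/ and viewed, and the job is handed in when it is done.

Besides the shell and the picture viewer there is one more tool, called after "Request:" as name([rows], argument=value, ...), one row to a line, values as JSON. servo_tool: Moves the arm, as the interface text tells. Its arguments: {"type":"object","properties":{"deltas":{"type":"array","items":{"type":"array","items":{"type":"number"}}}},"required":["deltas"]}

```bash
mkdir -p pics; ls; cat > h.py <<'E'
import cv2,numpy as np
from scipy.spatial.transform import Rotation as R
from rig import get_obs,get_image,job_done,grip_depth
def rot(q): return R.from_quat([q[1],q[2],q[3],q[0]]).as_matrix()
def cam(im):
    K=np.array([[im['fx'],0,im['cx']],[0,im['fy'],im['cy']],[0,0,1]]); return K,np.array([im['k1'],0,0,0,0.])
def ray(im,uv):
    K,d=cam(im); p=cv2.undistortPoints(np.array(uv,float).reshape(-1,1,2),K,d).reshape(-1,2)
    v=np.c_[p,np.ones(len(p))]@rot(im['orientation']).T
    return np.array(im['eye']),v
def onplane(im,uv,z):
    e,v=ray(im,uv); return e+v*((z-e[2])/v[:,2])[:,None]
def proj(im,P):
    K,d=cam(im); Rm=rot(im['orientation']).T; P=np.atleast_2d(P).astype(float)
    r,_=cv2.Rodrigues(Rm); return cv2.projectPoints(P,r,-Rm@np.array(im['eye']),K,d)[0].reshape(-1,2)
E
python3 - <<'E'
from h import *
print(grip_depth, get_obs())
for n in ['side','top','wrist']:
    im=get_image(n); cv2.imwrite(f'pics/{n}0.png',im['frame']); print(n,{k:im[k] for k in im if k!='frame'})
E
```

```text
pics
0.0187 {'time_s': 0.0, 'joint_positions': array([ 1.15266708e+00,  5.28627101e-02,  1.40172392e+00,  4.97371271e-06,
        1.68860437e+00, -7.02888579e-02]), 'dq': array([-0.00223848, -0.00120659, -0.00044136, -0.00041911,  0.003175  ,
       -0.00066731]), 'effort': array([ 4.19740882e-04, -3.81665432e+01, -3.60196424e+01, -2.29502569e-05,
        5.98450773e-03, -2.01286177e-06]), 'tool_pos': array([0.17880518, 0.49329331, 0.23045926]), 'eef_rot': array([-1.95627883e-04,  1.73044380e-01,  9.84913704e-01, -7.74864007e-04]), 'contact_force': array([ 0.13636106, -0.04435604, -0.05667822]), 'ft_torque': array([ 0.0317775 , -0.01412329,  0.02897362]), 'gripper_width': 0.08562060481226264}
side {'fx': 509.6911681366916, 'fy': 509.6911681366916, 'cx': 277.0300391140533, 'cy': 213.13347194723784, 'k1': -0.1623390352213433, 'eye': array([-0.19489949,  1.13053332,  1.05177034]), 'orientation': array([ 0.13102713, -0.25598021,  0.85171932, -0.43804134])}
top {'fx': 412.4038684992272, 'fy': 412.4038684992272, 'cx': 282.283589986947, 'cy': 207.379456185045, 'k1': 0.007841349041311944, 'eye': array([0.32556516, 0.01203429, 1.20345535]), 'orientation': array([ 0.07150868, -0.69602877,  0.7110153 , -0.0699121 ])}
wrist {'fx': 301.5739789760741, 'fy': 301.5739789760741, 'cx': 283.92156003822805, 'cy': 214.56624467590447, 'k1': -0.05626226268754108, 'eye': array([0.10706066, 0.51988956, 0.37316926]), 'orientation': array([0.12325842, 0.80992341, 0.5670939 , 0.08506427])}
```

View pics/side0.png

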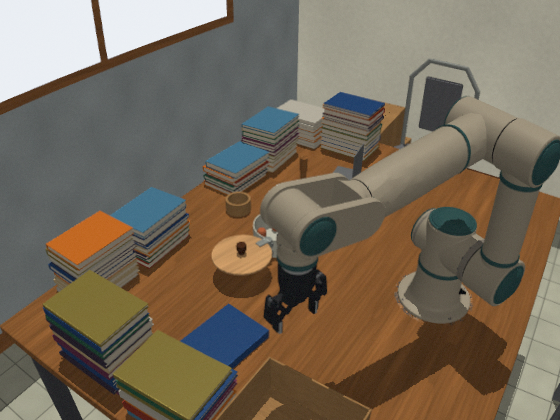

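View pics/top0.png

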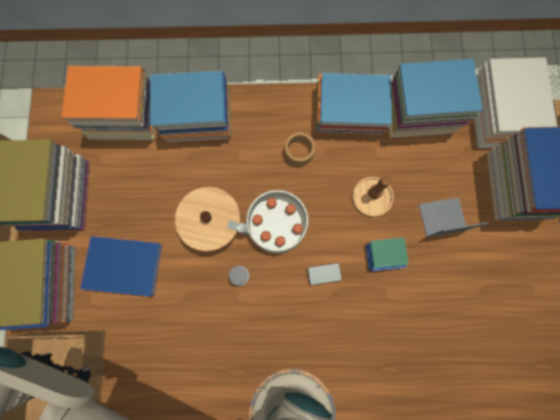

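View pics/wrist0.png

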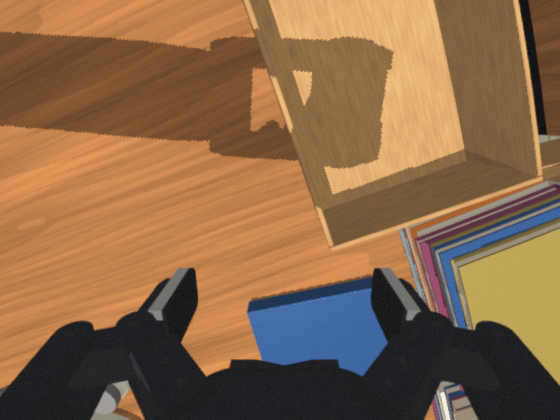

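```bash
python3 - <<'E'
from h import *
im=get_image('top'); f=im['frame']
c=f[120:300,160:480]; cv2.imwrite('pics/top0z.png',cv2.resize(c,None,fx=2.5,fy=2.5,interpolation=cv2.INTER_CUBIC))
for n,uv,z in [('pot rim',(277,221),.07),('post',(237,227),.08),('lidc',(207,219),.079),('knob top',(205.5,217),.115),('saucer',(373,196),.014),('rodtop',(381,184),.15),('bookend',(445,215),0),('greenbook',(387,253),.02),('inkpad',(325,274),.024),('glue',(239,276),.06),('tape',(300,149),.048)]:
    print(n,onplane(im,uv,z)[0].round(3))
E
```

```text
pot rim [0.517 0.028 0.07 ]
post [0.501 0.138 0.08 ]
lidc [0.526 0.221 0.079]
knob top [0.525 0.219 0.115]
saucer [ 0.596 -0.257  0.014]
rodtop [ 0.597 -0.249  0.15 ]
bookend [ 0.536 -0.469  0.   ]
greenbook [ 0.426 -0.284  0.02 ]
inkpad [ 0.371 -0.104  0.024]
glue [0.369 0.135 0.06 ]
tape [ 0.734 -0.044  0.048]
```

View pics/top0z.png

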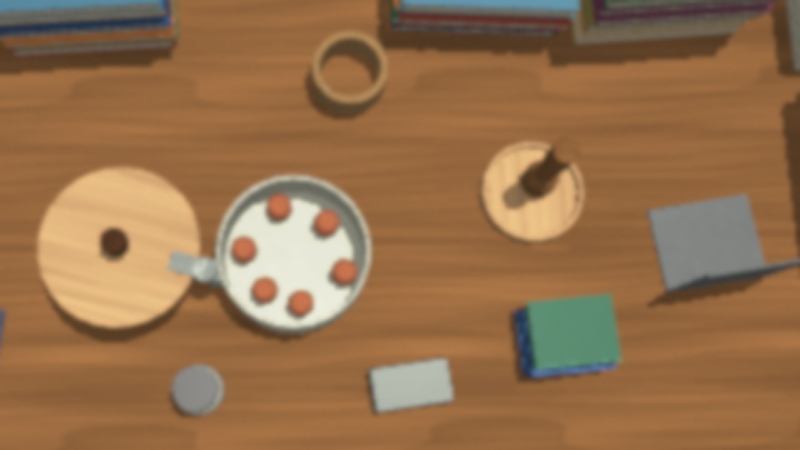

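```bash
python3 - <<'E'
from h import *
im=get_image('top'); f=im['frame']
hsv=cv2.cvtColor(f,cv2.COLOR_BGR2HSV)
for p in [(277,221),(271,203),(212,240),(365,205),(375,192),(383,181),(345,200),(205,217)]: print(p,f[p[1],p[0]],hsv[p[1],p[0]])
def comp(m,x0,x1,y0,y1,amin):
    mm=np.zeros_like(m);mm[y0:y1,x0:x1]=m[y0:y1,x0:x1]
    cs,_=cv2.findContours(mm,cv2.RETR_EXTERNAL,cv2.CHAIN_APPROX_NONE)
    return sorted([c for c in cs if cv2.contourArea(c)>amin],key=cv2.contourArea)[::-1]
b=f.astype(int)
red=((b[...,2]-b[...,1]>60)&(b[...,1]<b[...,2]*.5)).astype(np.uint8)*255
pot=None
for c in comp(red,245,310,190,255,15):
    (u,v),r=cv2.minEnclosingCircle(c); M=cv2.moments(c); p=(M['m10']/M['m00'],M['m01']/M['m00']); print('bead',np.round(p,1),r,onplane(im,p,.03)[0].round(4))
gray=(hsv[...,1]<75).astype(np.uint8)*255
for c in comp(gray,240,312,185,258,300)[:1]:
    e=cv2.fitEllipse(cv2.convexHull(c)); print('pot',e,onplane(im,e[0],.07)[0].round(4), cv2.boundingRect(c))
cv2.imwrite('pics/m1.png',gray); 
lw=((b[...,2]>150)&(b[...,1]>100)).astype(np.uint8)*255
for c in comp(lw,345,400,170,222,200)[:1]:
    e=cv2.fitEllipse(cv2.convexHull(c)); print('sauc',e,onplane(im,e[0],.014)[0].round(4), cv2.boundingRect(c))
for c in comp(lw,165,245,180,260,200)[:1]:
    e=cv2.fitEllipse(cv2.convexHull(c)); print('lid',e,onplane(im,e[0],.079)[0].round(4), cv2.boundingRect(c))
dk=(b[...,2]<75).astype(np.uint8)*255
for c in comp(dk,355,392,172,203,5): print('rod',c.reshape(-1,2).tolist())
for c in comp(dk,195,215,208,228,5)[:1]:
    M=cv2.moments(c); p=(M['m10']/M['m00'],M['m01']/M['m00']); print('knob',p,onplane(im,p,.115)[0])
E
```

```text
(277, 221) [218 233 233] [ 30  16 233]
(271, 203) [ 79 116 199] [  9 154 199]
(212, 240) [132 190 232] [ 17 110 232]
(365, 205) [134 192 234] [ 17 109 234]
(375, 192) [34 56 81] [ 14 148  81]
(383, 181) [ 58  97 142] [ 14 151 142]
(345, 200) [ 64 107 156] [ 14 150 156]
(205, 217) [37 55 87] [ 11 147  87]
pot ((275.0116882324219, 221.25404357910156), (61.4757194519043, 67.4029769897461), 75.64749908447266) [0.5167 0.0333 0.07  ] (240, 190, 68, 63)
sauc ((371.5435485839844, 188.24533081054688), (48.151939392089844, 61.88825607299805), 133.4513397216797) [ 0.6193 -0.2538  0.014 ] (345, 170, 55, 47)
lid ((200.53968811035156, 213.7294158935547), (69.81092834472656, 97.7043685913086), 100.3810806274414) [0.5409 0.2394 0.079 ] (165, 182, 80, 69)
rod [[379, 183], [379, 184], [378, 185], [377, 186], [376, 187], [375, 188], [374, 189], [375, 190], [376, 191], [377, 191], [378, 190], [379, 190], [379, 189], [380, 188], [381, 187], [382, 186], [381, 185], [380, 184], [380, 183]]
```

```bash
cat > m.py <<'E'
from h import *
def comp(m,x0,x1,y0,y1,amin):
    mm=np.zeros_like(m);mm[y0:y1,x0:x1]=m[y0:y1,x0:x1]
    cs,_=cv2.findContours(mm,cv2.RETR_EXTERNAL,cv2.CHAIN_APPROX_NONE)
    return sorted([c for c in cs if cv2.contourArea(c)>amin],key=cv2.contourArea)[::-1]
def circ(pts): # algebraic circle
    A=np.c_[2*pts,np.ones(len(pts))]; s=np.linalg.lstsq(A,(pts**2).sum(1),rcond=None)[0]; return s[:2],np.sqrt(s[2]+s[0]**2+s[1]**2)
def beads(im,z=.03,verbose=True):
    f=im['frame']; hsv=cv2.cvtColor(f,cv2.COLOR_BGR2HSV)
    red=((hsv[...,0]<12)&(hsv[...,1]>110)&(hsv[...,2]>100)).astype(np.uint8)*255
    out=[]
    for c in comp(red,240,312,188,256,12):
        M=cv2.moments(c); p=(M['m10']/M['m00'],M['m01']/M['m00']); out.append(np.r_[onplane(im,p,z)[0][:2],M['m00']])
    return np.array(out)
E
python3 - <<'E'
from m import *
im=get_image('top'); f=im['frame']
hsv=cv2.cvtColor(f,cv2.COLOR_BGR2HSV); b=f.astype(int)
B=beads(im); print(B.round(3))
np.save('beads0.npy',B)
gray=(hsv[...,1]<75).astype(np.uint8)*255
c=comp(gray,240,312,185,258,300)[0].reshape(-1,2).astype(float); h=cv2.convexHull(c.astype(np.int32)).reshape(-1,2).astype(float)
h=h[h[:,0]>252]; P=onplane(im,h,.07)[:,:2]; print('pot',circ(P))
lw=((b[...,2]>195)&(b[...,1]>150)).astype(np.uint8)*255
for nm,bx,z in [('sauc',(345,400,170,222),.014),('lid',(165,250,180,260),.079)]:
    c=comp(lw,*bx,200)[0]; print(nm,cv2.boundingRect(c)); h=cv2.convexHull(c).reshape(-1,2).astype(float); print(circ(onplane(im,h,z)[:,:2]))
print('beads-rel',np.hypot(*(B[:,:2]-[.5165,.0275]).T))
dk=(b[...,2]<110).astype(np.uint8)*255
for c in comp(dk,192,218,205,230,5)[:1]:
    M=cv2.moments(c); p=(M['m10']/M['m00'],M['m01']/M['m00']); print('knob',p,onplane(im,p,.112)[0])
# side camera rod
s=get_image('side'); g=s['frame'][130:280,200:400]; cv2.imwrite('pics/side0z.png',cv2.resize(g,None,fx=4,fy=4,interpolation=cv2.INTER_CUBIC))
E
```

```text
[[ 5.01e-01 -3.00e-02  5.60e+01]
 [ 5.60e-01 -1.00e-02  5.50e+01]
 [ 5.80e-01  4.40e-02  5.30e+01]
 [ 4.66e-01  2.20e-02  5.15e+01]
 [ 5.30e-01  8.50e-02  5.00e+01]
 [ 4.82e-01  6.30e-02  4.90e+01]]
pot (array([0.51907249, 0.02942903]), np.float64(0.08805885594074066))
sauc (354, 177, 37, 39)
(array([ 0.59454767, -0.25386864]), np.float64(0.05633592667354422))
lid (175, 188, 65, 62)
(array([0.52897337, 0.22156112]), np.float64(0.08853414126258408))
beads-rel [0.05970022 0.05747235 0.06553655 0.05047578 0.05959702 0.04922201]
knob (205.22541966426857, 217.00959232613909) [0.52529383 0.21991491 0.112     ]
```

View pics/side0z.png

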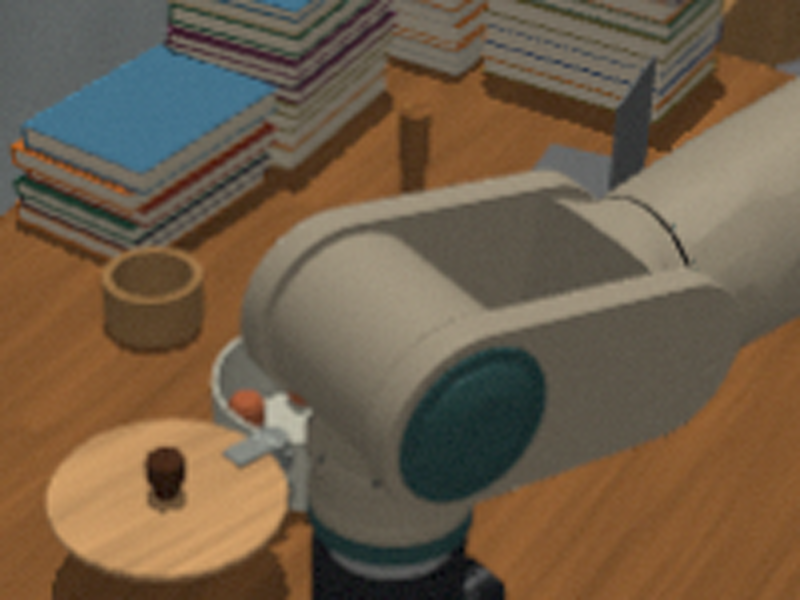

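```bash
python3 - <<'E'
from h import *
t=get_image('top'); s=get_image('side')
print(onplane(s,(303.75,157.5),.154), onplane(t,(382.8,181),.154))
print(onplane(t,(374.5,192.5),.03))
g=t['frame'][165:225,345:405]; cv2.imwrite('pics/sz.png',cv2.resize(g,None,fx=10,fy=10,interpolation=cv2.INTER_NEAREST))
E
```

```text
[[ 0.60429173 -0.25588271  0.154     ]] [[ 0.60362441 -0.25326301  0.154     ]]
[[ 0.60233921 -0.25802253  0.03      ]]
```

View pics/sz.png

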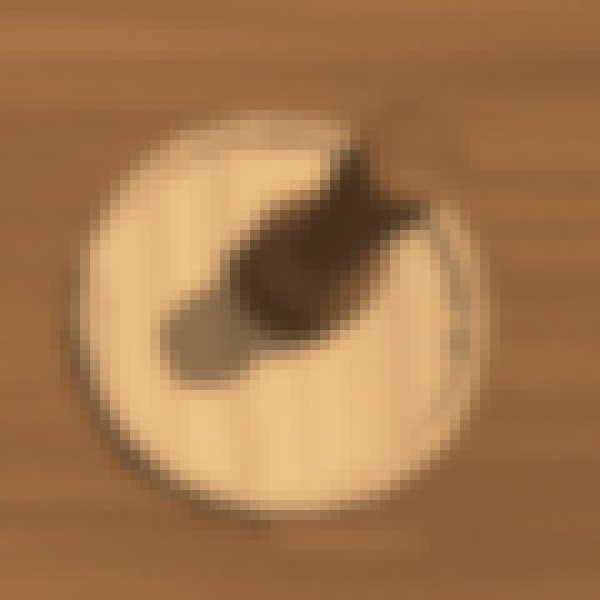

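Request:
servo_tool([
  [1,-3,-2,0,-4],
  [1,-7,-5,0,-8],
  [1,-11,-9,0,-12],
  [1,-15,-13,0,-16],
  [1,-19,-16,0,-20],
  [1,-23,-20,0,-20],
  [1,-27,-23,0,-20],
  [1,-31,-26.5,0,-20],
  [1,-35,-30,0,-20],
  [1,-39,-33.5,0,-20],
  [1,-43,-37,0,-20],
  [1,-47,-40.3,0,-20],
])

```text
time_s: 1.65
tool_pos: [0.4671, -0.0183, 0.2316]
eef_rot: [0.0, -0.0, 1.0, 0.0]
contact_force: [0.4, 1.0, 0.7]
gripper_width: 0.0855
```

Request:
servo_tool([
  [1,-2,-4,0,0],
  [1,-4,-8,0,0],
  [1,-6,-12,0,0],
  [1,-8,-16,0,0],
  [1,-10,-19,0,0],
  [1,-12,-21.3,0,0],
  [1,-12,-21.3,0,0],
  [1,-12,-21.3,0,0],
])

```text
time_s: 2.45
tool_pos: [0.5867, -0.2291, 0.2305]
eef_rot: [-0.001, -0.0, 1.0, 0.0]
contact_force: [0.7, -0.8, -0.1]
gripper_width: 0.0853
```

```bash
python3 - <<'E'
from h import *
print(get_obs()['tool_pos'])
for n in ['wrist','side']:
    im=get_image(n); cv2.imwrite(f'pics/{n}1.png',im['frame'])
    if n=='wrist': print(im['eye'],rot(im['orientation'])); print(proj(im,[[.604,-.259,.156],[.604,-.259,.006]]))
    else: print(proj(im,[[.604,-.259,.156]]))
E
```

```text
[ 0.58672445 -0.22912977  0.23046398]
[ 0.51054488 -0.22869211  0.37316197] [[ 8.99370714e-04  9.55528295e-01  2.94898065e-01]
 [ 9.99999569e-01 -9.27158492e-04 -4.55891556e-05]
 [ 2.29855517e-04  2.94897979e-01 -9.55528717e-01]]
[[245.14383419 246.9557725 ]
 [259.77857508 199.47243905]]
[[304.28349855 156.6797342 ]]
```

View pics/wrist1.png

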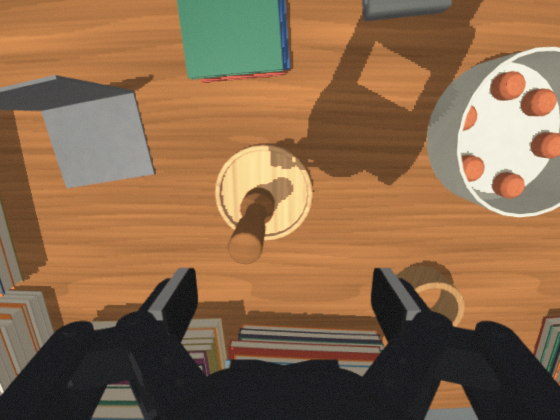

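View pics/side1.png

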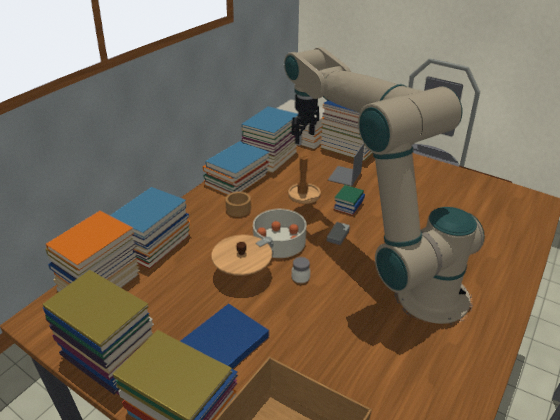

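```bash
python3 - <<'E'
from m import *
im=get_image('wrist'); f=im['frame'].astype(int); hsv=cv2.cvtColor(im['frame'],cv2.COLOR_BGR2HSV)
print('rodtop',onplane(im,(246,247),.154),'foot',onplane(im,(257,207),.03))
lw=((f[...,2]>190)&(f[...,1]>140)).astype(np.uint8)*255
c=comp(lw,200,325,135,250,500)[0]; h=cv2.convexHull(c).reshape(-1,2).astype(float); print('sauc',circ(onplane(im,h,.014)[:,:2]))
w=(hsv[...,1]<60).astype(np.uint8)*255
c=comp(w,420,560,40,225,500)[0]; h=cv2.convexHull(c).reshape(-1,2).astype(float)
# rim: right-lower edge only
h2=h[(h[:,1]>150)&(h[:,0]>500)&(h[:,0]<558)]; print(h2.tolist())
pts=np.array([(470,70),(500,52),(530,48),(557,50),(460,110),(459,135),(464,165),(478,195),(500,210),(525,214)],float)
t=get_image('top')
print('sauc top', onplane(t,(345+28.2,165+31.2-.5),.010))
E
```

```text
rodtop [[ 0.60545501 -0.25791816  0.154     ]] foot [[ 0.60762415 -0.25987534  0.03      ]]
sauc (array([ 0.59631881, -0.25421867]), np.float64(0.05960319101295395))
[[553.0, 208.0], [549.0, 210.0], [533.0, 215.0], [523.0, 216.0], [513.0, 216.0], [505.0, 215.0], [501.0, 214.0]]
sauc top [[ 0.59739694 -0.25814154  0.01      ]]
```

Request:
servo_tool([
  [1,-1.8,-2.9,0,0],
  [1,-1.8,-2.9,2,0],
  [1,-1.8,-2.9,5,0],
  [1,-1.8,-2.9,8,0],
  [1,-1.8,-2.9,11,0],
  [1,-1.8,-2.9,13.3,0],
  [1,-1.8,-2.9,13.3,0],
  [1,-1.8,-2.9,13.3,0],
])

```text
time_s: 3.45
tool_pos: [0.605, -0.2575, 0.0995]
eef_rot: [0.0, -0.001, 1.0, -0.0]
contact_force: [0.1, 0.6, 1.2]
gripper_width: 0.0852
```

```bash
python3 - <<'E'
from m import *
im=get_image('wrist'); cv2.imwrite('pics/wrist2.png',im['frame']); print(get_obs()['tool_pos'])
E
```

```text
[ 0.60557566 -0.25793992  0.10061437]
```

View pics/wrist2.png

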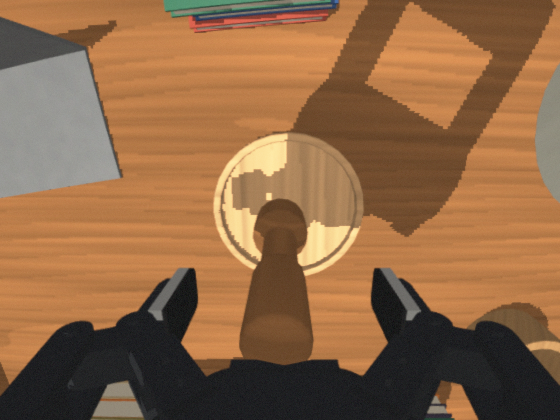

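Request:
servo_tool([
  [0.2,0,0,0,0],
  [0,0,0,0,0],
  [0,0,0,0,0],
  [0,0,0,0,0],
  [0,0,0,0,0],
  [0,0,0,0,0],
  [0,0,0,0,0],
  [0,0,0,0,0],
])

```text
time_s: 4.3
tool_pos: [0.6051, -0.2582, 0.0988]
eef_rot: [0.0, -0.001, 1.0, -0.0]
contact_force: [0.1, -1.2, 3.5]
gripper_width: 0.0264
```

Request:
servo_tool([
  [0,0,0,-2,0],
  [0,0,0,-5,0],
  [0,0,0,-9,0],
  [0,1,3,-11,0],
  [0,2.5,7,-11,0],
  [0,4,12,-11,0],
  [0,5.5,17,-11,0],
  [0,7,22,-11,0],
  [0,8,26,-11,0],
  [0,8.6,28.7,-11,0],
  [0,8.6,28.7,-11,0],
  [0,8.6,28.7,-11,0],
])

```text
time_s: 5.5
tool_pos: [0.5181, 0.0293, 0.2076]
eef_rot: [-0.001, -0.001, 1.0, -0.0]
contact_force: [0.2, -0.0, -1.5]
gripper_width: 0.0269
```

```bash
python3 - <<'E'
from m import *
im=get_image('wrist'); cv2.imwrite('pics/wrist3.png',im['frame']);o=get_obs(); print(o['tool_pos'],o['gripper_width'])
im=get_image('side'); cv2.imwrite('pics/side3.png',cv2.resize(im['frame'][100:300,180:420],None,fx=3,fy=3))
t=get_image('top');cv2.imwrite('pics/top3.png',cv2.resize(t['frame'][160:280,220:340],None,fx=5,fy=5))
E
```

```text
[0.51832393 0.0285625  0.20768117] 0.02689059637049522
```

View pics/wrist3.png

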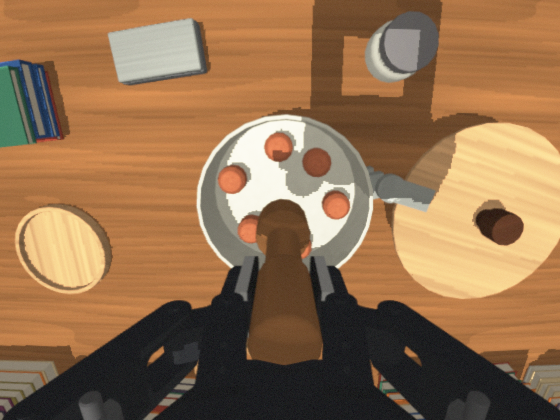

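View pics/side3.png

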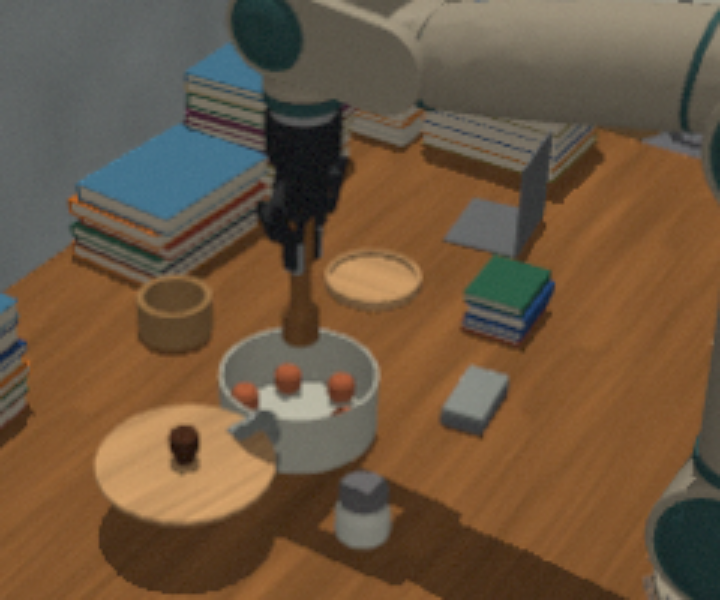

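View pics/top3.png

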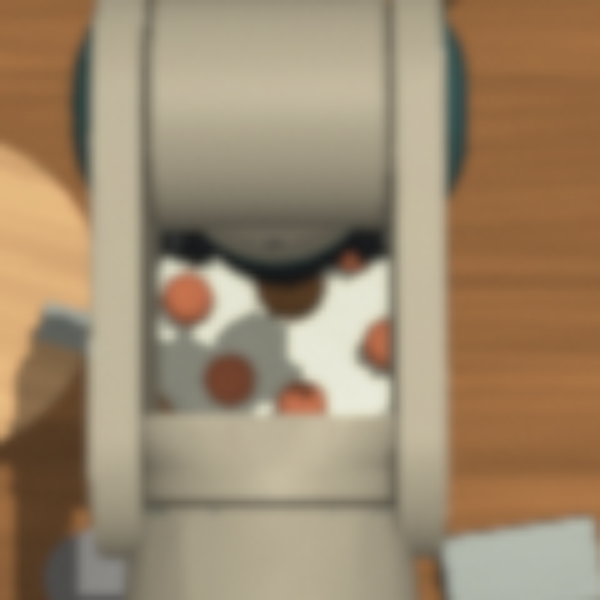

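```bash
cat >> m.py <<'E'
def potw(im):
    hsv=cv2.cvtColor(im['frame'],cv2.COLOR_BGR2HSV)
    w=(hsv[...,1]<60).astype(np.uint8)*255
    c=comp(w,150,400,100,300,2000)[0]; h=cv2.convexHull(c).reshape(-1,2).astype(float)
    h=h[(h[:,1]<235)&(h[:,0]<350)]; return circ(onplane(im,h,.07)[:,:2])
def beadsw(im,z=.028):
    hsv=cv2.cvtColor(im['frame'],cv2.COLOR_BGR2HSV)
    red=((hsv[...,0]<10)&(hsv[...,1]>130)&(hsv[...,2]>70)).astype(np.uint8)*255
    out=[]
    for c in comp(red,190,380,110,330,60):
        M=cv2.moments(c); p=np.array((M['m10']/M['m00'],M['m01']/M['m00'])); out.append(np.r_[p,onplane(im,p,z)[0][:2],M['m00']])
    return np.array(out)
E
python3 - <<'E'
from m import *
im=get_image('wrist'); print(potw(im)); print(beadsw(im).round(3)); print(get_obs()['tool_pos'])
E
```

```text
(array([0.52044658, 0.03021378]), np.float64(0.08505509265639347))
[[ 2.32972e+02  1.78735e+02  5.01000e-01 -2.70000e-02  5.54000e+02]
 [ 2.79293e+02  1.46091e+02  4.67000e-01  2.30000e-02  5.47000e+02]
 [ 3.17568e+02  1.61643e+02  4.83000e-01  6.40000e-02  5.47000e+02]
 [ 3.36850e+02  2.04045e+02  5.30000e-01  8.70000e-02  5.28000e+02]
 [ 2.48394e+02  2.28321e+02  5.58000e-01 -1.20000e-02  3.27500e+02]]
[0.51858589 0.02790397 0.20790097]
```

Request:
servo_tool([
  [0,-0.2,0.2,0,0],
  [0,-0.2,0.2,2.5,0],
  [0,-0.2,0.2,5,0],
  [0,-0.2,0.2,7.5,0],
  [0,-0.2,0.2,9.5,0],
  [0,-0.2,0.2,10.5,0],
  [0,-0.2,0.2,10.5,0],
  [0,-0.2,0.2,10.5,0],
])

```text
time_s: 6.5
tool_pos: [0.5211, 0.0308, 0.1043]
eef_rot: [0.001, -0.0, 1.0, 0.0]
contact_force: [-0.2, 0.2, -0.1]
gripper_width: 0.0262
```

```bash
cat > snap.py <<'E'
import sys
from m import *
k=sys.argv[1]
im=get_image('wrist'); a=im['frame'][60:360,130:430]
cv2.imwrite(f'pics/w{k}.png',cv2.resize(a,None,fx=2,fy=2)); o=get_obs(); print(o['tool_pos'].round(4),o['contact_force'].round(1),o['gripper_width'].round(4)); print(beadsw(im).round(3))
E
python3 snap.py 4
```

```text
Traceback (most recent call last):
  File "snap.py", line 5, in <module>
    cv2.imwrite(f'pics/w{k}.png',cv2.resize(a,None,fx=2,fy=2)); o=get_obs(); print(o['tool_pos'].round(4),o['contact_force'].round(1),o['gripper_width'].round(4)); print(beadsw(im).round(3))
                                                                                                                                      ^^^^^^^^^^^^^^^^^^^^^^^^
AttributeError: 'float' object has no attribute 'round'
```

View pics/w4.png

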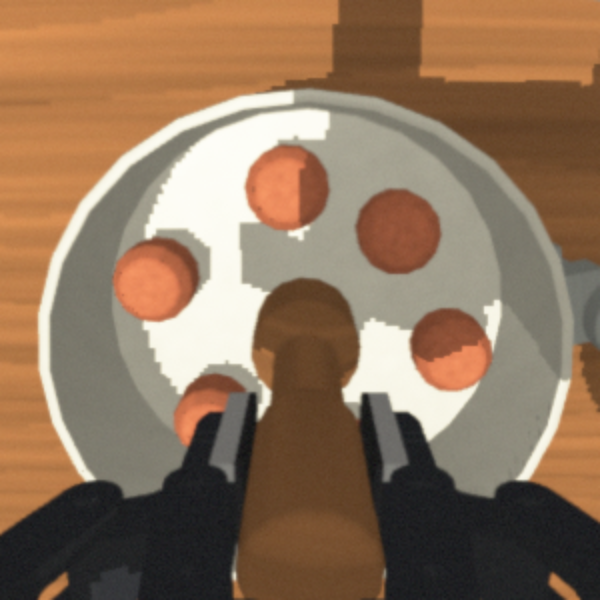

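```bash
sed -i "s/o\['gripper_width'\].round(4)/o['gripper_width']/" snap.py; cat > orb.py <<'E'
import numpy as np,sys,json
# args: list of r,ang ; first = current
def rows(pa):
    P=np.array([(-r*np.cos(np.radians(a)),r*np.sin(np.radians(a))) for r,a in pa]); P=P[1:]-P[0]
    print([[0,round(x,1),round(y,1),0,0] for x,y in P])
if __name__=='__main__':
    rows(json.loads(sys.argv[1]))
E
python3 orb.py "[[0,0],[1.5,220],[3,220],[4,222],[4.8,226],[5.4,232],[5.6,239],[5.6,246],[5.6,253],[5.6,260],[5.6,267],[5.6,274],[5.6,281]]"
python3 - <<'E'
from orb import rows
a=281
for k in range(5):
    rows([[5.6,a+7.5*i] for i in range(13)]); a+=90; print(a)
E
```

```text
[[0, np.float64(1.1), np.float64(-1.0), 0, 0], [0, np.float64(2.3), np.float64(-1.9), 0, 0], [0, np.float64(3.0), np.float64(-2.7), 0, 0], [0, np.float64(3.3), np.float64(-3.5), 0, 0], [0, np.float64(3.3), np.float64(-4.3), 0, 0], [0, np.float64(2.9), np.float64(-4.8), 0, 0], [0, np.float64(2.3), np.float64(-5.1), 0, 0], [0, np.float64(1.6), np.float64(-5.4), 0, 0], [0, np.float64(1.0), np.float64(-5.5), 0, 0], [0, np.float64(0.3), np.float64(-5.6), 0, 0], [0, np.float64(-0.4), np.float64(-5.6), 0, 0], [0, np.float64(-1.1), np.float64(-5.5), 0, 0]]
[[0, np.float64(-0.7), np.float64(0.2), 0, 0], [0, np.float64(-1.4), np.float64(0.5), 0, 0], [0, np.float64(-2.0), np.float64(0.8), 0, 0], [0, np.float64(-2.6), np.float64(1.3), 0, 0], [0, np.float64(-3.1), np.float64(1.8), 0, 0], [0, np.float64(-3.6), np.float64(2.4), 0, 0], [0, np.float64(-3.9), np.float64(3.0), 0, 0], [0, np.float64(-4.2), np.float64(3.7), 0, 0], [0, np.float64(-4.4), np.float64(4.4), 0, 0], [0, np.float64(-4.5), np.float64(5.1), 0, 0], [0, np.float64(-4.5), np.float64(5.8), 0, 0], [0, np.float64(-4.4), np.float64(6.6),
[... 1539 characters left out ...]
0, np.float64(-5.1), np.float64(-4.5), 0, 0], [0, np.float64(-5.8), np.float64(-4.5), 0, 0], [0, np.float64(-6.6), np.float64(-4.4), 0, 0]]
641
[[0, np.float64(-0.7), np.float64(0.2), 0, 0], [0, np.float64(-1.4), np.float64(0.5), 0, 0], [0, np.float64(-2.0), np.float64(0.8), 0, 0], [0, np.float64(-2.6), np.float64(1.3), 0, 0], [0, np.float64(-3.1), np.float64(1.8), 0, 0], [0, np.float64(-3.6), np.float64(2.4), 0, 0], [0, np.float64(-3.9), np.float64(3.0), 0, 0], [0, np.float64(-4.2), np.float64(3.7), 0, 0], [0, np.float64(-4.4), np.float64(4.4), 0, 0], [0, np.float64(-4.5), np.float64(5.1), 0, 0], [0, np.float64(-4.5), np.float64(5.8), 0, 0], [0, np.float64(-4.4), np.float64(6.6), 0, 0]]
731
```

Request:
servo_tool([
  [0,1.1,-1.0,0,0],
  [0,2.0,-1.7,0,0],
  [0,2.6,-2.3,0,0],
  [0,3.1,-3.0,0,0],
  [0,3.3,-3.7,0,0],
  [0,3.2,-4.3,0,0],
  [0,2.9,-4.8,0,0],
  [0,2.3,-5.1,0,0],
  [0,1.6,-5.4,0,0],
  [0,1.0,-5.5,0,0],
])

```text
time_s: 7.55
tool_pos: [0.5114, -0.0244, 0.1032]
eef_rot: [0.0, -0.001, 1.0, -0.0]
contact_force: [-0.2, -0.2, -2.4]
gripper_width: 0.0271
```

```bash
python3 snap.py 5
```

```text
[ 0.5119 -0.0244  0.1033] [-1.   0.1 -1.5] 0.026980704042252165
[[3.49080e+02 1.62871e+02 4.64000e-01 2.30000e-02 1.28800e+03]
 [3.65605e+02 2.93602e+02 5.71000e-01 4.40000e-02 6.34000e+02]]
```

View pics/w5.png

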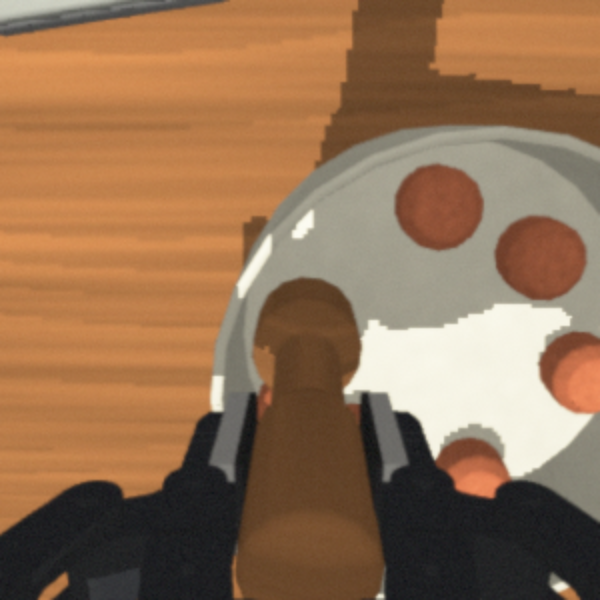

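Request:
servo_tool([
  [0,-0.7,-0.1,0,0],
  [0,-1.5,-0.1,0,0],
  [0,-2.2,0,0,0],
  [0,-2.9,0.3,0,0],
  [0,-3.6,0.5,0,0],
  [0,-4.2,0.9,0,0],
  [0,-4.8,1.4,0,0],
  [0,-5.3,1.9,0,0],
  [0,-5.7,2.5,0,0],
  [0,-6.0,3.1,0,0],
  [0,-6.3,3.8,0,0],
  [0,-6.5,4.5,0,0],
])

```text
time_s: 8.8
tool_pos: [0.5757, 0.0217, 0.1034]
eef_rot: [0.0, -0.001, 1.0, 0.0]
contact_force: [-0.1, -0.7, -1.8]
gripper_width: 0.0267
```

```bash
python3 snap.py 6; python3 -c "
from m import *
t=get_image('top');cv2.imwrite('pics/t6.png',cv2.resize(t['frame'][160:280,220:340],None,fx=5,fy=5))"
```

```text
[0.5759 0.0227 0.1034] [ 0.5  1.9 -2.1] 0.0266635640612592
[[3.21202e+02 2.11887e+02 5.65000e-01 5.00000e-02 2.30000e+03]
 [3.59446e+02 2.07201e+02 5.61000e-01 7.90000e-02 1.20400e+03]
 [3.66742e+02 1.66423e+02 5.30000e-01 8.20000e-02 9.10500e+02]
 [3.44162e+02 1.14091e+02 4.94000e-01 6.40000e-02 2.46000e+02]]
```

View pics/w6.png

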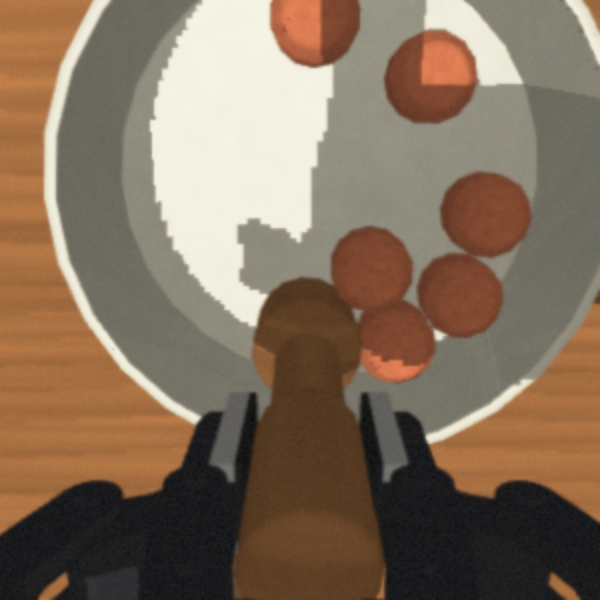

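View pics/t6.png

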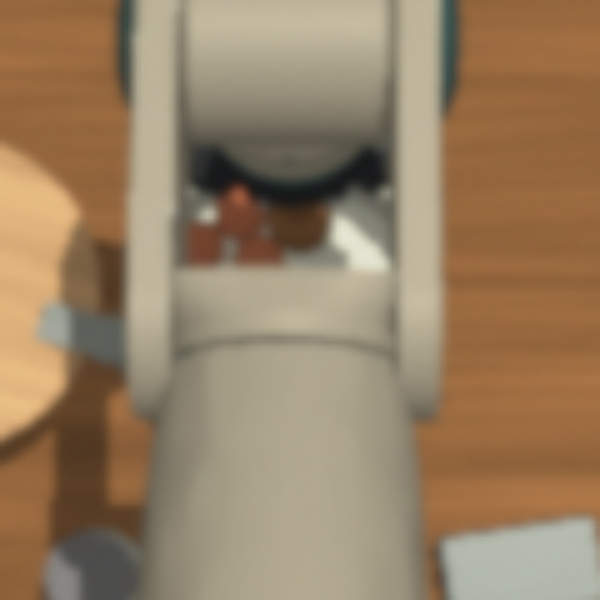

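Request:
servo_tool([
  [0,-0.1,0.7,0,0],
  [0,-0.1,1.5,0,0],
  [0,0,2.2,0,0],
  [0,0.3,2.9,0,0],
  [0,0.5,3.6,0,0],
  [0,0.9,4.2,0,0],
  [0,1.4,4.8,0,0],
  [0,1.9,5.3,0,0],
  [0,2.5,5.7,0,0],
  [0,3.1,6.0,0,0],
  [0,3.8,6.3,0,0],
  [0,4.5,6.5,0,0],
])

```text
time_s: 10.1
tool_pos: [0.5297, 0.0863, 0.1033]
eef_rot: [-0.0, -0.001, 1.0, 0.0]
contact_force: [1.1, -0.9, -1.3]
gripper_width: 0.0266
```

```bash
python3 snap.py 7
```

```text
[0.5289 0.0866 0.1032] [ 0.2 -0.2 -1.5] 0.026315354855350057
[[2.43909e+02 1.53977e+02 4.76000e-01 5.80000e-02 5.58850e+03]
 [2.44187e+02 2.02354e+02 5.11000e-01 5.70000e-02 1.19250e+03]]
```

View pics/w7.png

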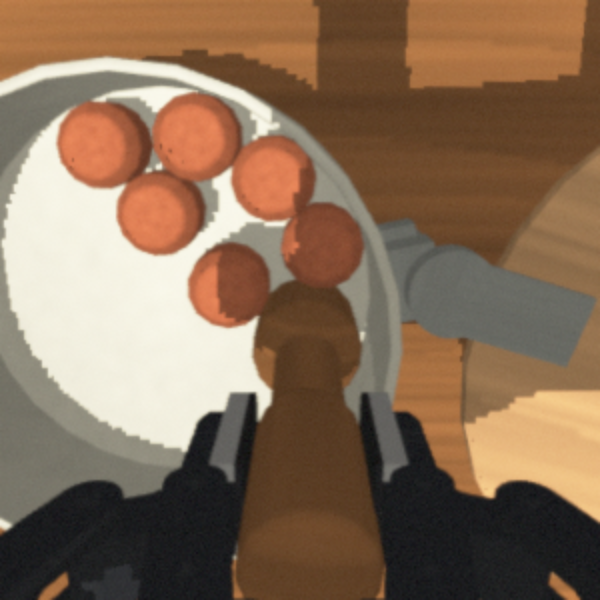

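Request:
servo_tool([
  [0,0.7,0.1,0,0],
  [0,1.5,0.1,0,0],
  [0,2.2,0,0,0],
  [0,2.9,-0.3,0,0],
  [0,3.6,-0.5,0,0],
  [0,4.2,-0.9,0,0],
  [0,4.8,-1.4,0,0],
  [0,5.3,-1.9,0,0],
  [0,5.7,-2.5,0,0],
  [0,6.0,-3.1,0,0],
  [0,6.3,-3.8,0,0],
  [0,6.5,-4.5,0,0],
])

```text
time_s: 11.35
tool_pos: [0.4651, 0.0402, 0.1032]
eef_rot: [-0.0, -0.001, 1.0, -0.0]
contact_force: [-0.1, 0.3, -1.5]
gripper_width: 0.0264
```

```bash
python3 snap.py 8
```

```text
[0.4649 0.0394 0.1031] [-0.3 -1.4 -2.1] 0.026780013878358242
[[ 2.16605e+02  2.50613e+02  4.86000e-01 -1.30000e-02  2.43350e+03]]
```

View pics/w8.png

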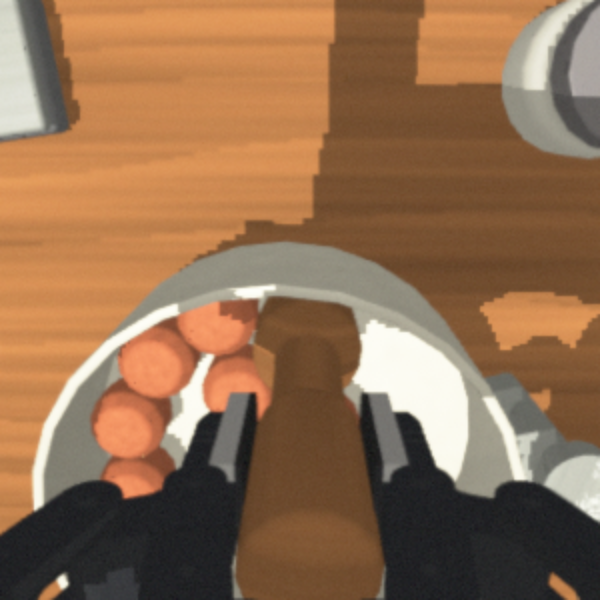

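Request:
servo_tool([
  [0,0.1,-0.7,0,0],
  [0,0.1,-1.5,0,0],
  [0,0,-2.2,0,0],
  [0,-0.3,-2.9,0,0],
  [0,-0.5,-3.6,0,0],
  [0,-0.9,-4.2,0,0],
  [0,-1.4,-4.8,0,0],
  [0,-1.9,-5.3,0,0],
  [0,-2.5,-5.7,0,0],
  [0,-3.1,-6.0,0,0],
  [0,-3.8,-6.3,0,0],
  [0,-4.5,-6.5,0,0],
])

```text
time_s: 12.6
tool_pos: [0.5113, -0.0244, 0.1033]
eef_rot: [0.0, -0.001, 1.0, -0.0]
contact_force: [-1.1, 0.7, -1.5]
gripper_width: 0.0267
```

```bash
python3 snap.py 9
```

```text
[ 0.5121 -0.0247  0.1035] [ 0.1 -0.5 -1.3] 0.026712580864465086
[[3.67934e+02 2.19971e+02 5.07000e-01 4.00000e-02 7.19000e+02]
 [3.66055e+02 2.95447e+02 5.73000e-01 4.40000e-02 5.31500e+02]
 [3.17683e+02 2.50085e+02 5.32000e-01 2.00000e-03 4.92500e+02]]
```

View pics/w9.png

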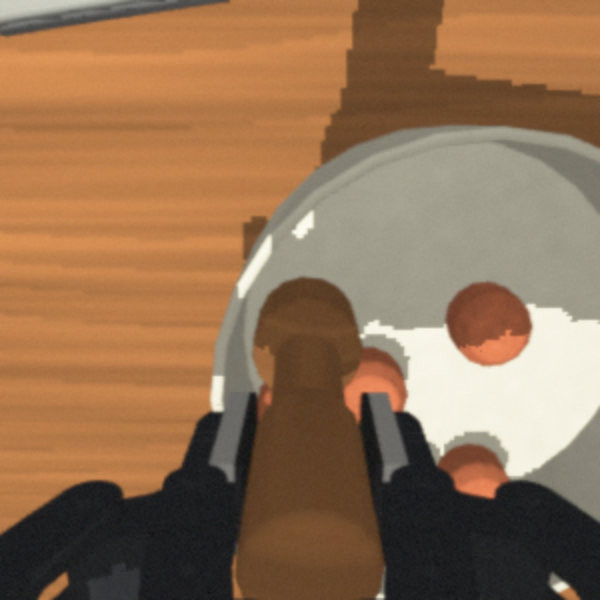

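Request:
servo_tool([
  [0,-0.7,-0.1,0,0],
  [0,-1.5,-0.1,0,0],
  [0,-2.2,0,0,0],
  [0,-2.9,0.3,0,0],
  [0,-3.6,0.5,0,0],
  [0,-4.2,0.9,0,0],
  [0,-4.8,1.4,0,0],
  [0,-5.3,1.9,0,0],
  [0,-5.7,2.5,0,0],
  [0,-6.0,3.1,0,0],
  [0,-6.3,3.8,0,0],
  [0,-6.5,4.5,0,0],
])

```text
time_s: 13.85
tool_pos: [0.5759, 0.0218, 0.1034]
eef_rot: [0.0, -0.001, 1.0, 0.0]
contact_force: [0.4, -0.6, -1.6]
gripper_width: 0.027
```

```bash
python3 snap.py 10
```

```text
[0.576  0.0228 0.1034] [-0.   1.3 -2.3] 0.026730082948190615
[[3.52836e+02 1.96071e+02 5.53000e-01 7.30000e-02 3.57450e+03]
 [3.18901e+02 1.37051e+02 5.10000e-01 4.70000e-02 1.31100e+03]
 [3.10149e+02 1.89678e+02 5.48000e-01 4.20000e-02 1.19250e+03]]
```

View pics/w10.png

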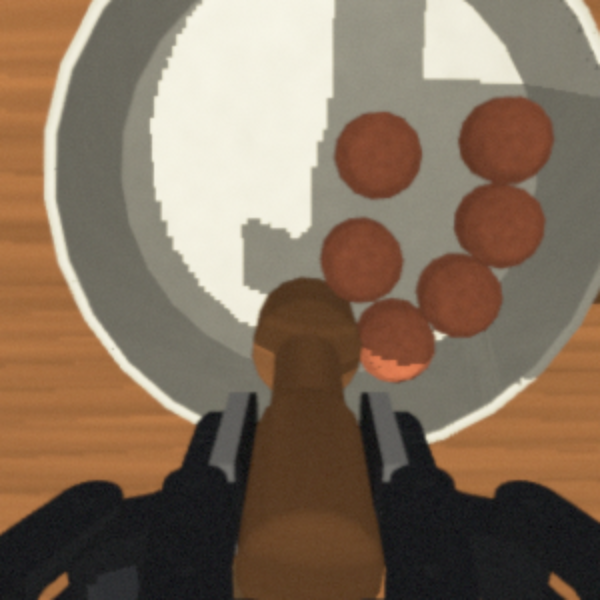

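```bash
python3 - <<'E'
from m import *
im=get_image('wrist'); B0=np.load('beads0.npy')[:,:2]; print(B0.round(3))
tp=np.array([.576,.0228])
for nm,t,pts in [('w6',(.5759,.0227),[(315,20),(430,77),(485,213),(371,267),(460,295),(397,342)]),('w7',(.5289,.0866),[(103,145),(197,137),(160,213),(273,178),(323,245),(229,285)]),('w9',(.5121,-.0247),[(488,323)]),('w8',(.4649,.0394),[(215,315),(157,360),(130,422),(138,480),(237,388)]),('w10',tp,[(378,155),(506,140),(500,225),(361,260),(459,295),(397,342)])]:
    d=dict(im); d['eye']=im['eye']+np.r_[np.array(t)-tp,0]
    P=onplane(d,np.array(pts)/2+[130,60],.026)[:,:2]
    print(nm); 
    for p in P: print(p.round(3),(np.hypot(*(B0-p).T)*1000).round())
E
```

```text
[[ 0.501 -0.03 ]
 [ 0.56  -0.01 ]
 [ 0.58   0.044]
 [ 0.466  0.022]
 [ 0.53   0.085]
 [ 0.482  0.063]]
w6
[0.466 0.025] [ 66. 100. 115.   4.  88.  40.]
[0.484 0.065] [ 97. 107.  98.  47.  50.   3.]
[0.531 0.088] [122. 103.  66.  93.   3.  55.]
[0.551 0.047] [92. 58. 29. 89. 44. 71.]
[0.562 0.081] [127.  92.  41. 113.  32.  82.]
[0.581 0.058] [119.  72.  14. 120.  58.  99.]
w7
[0.46  0.014] [ 61. 103. 124.  10. 100.  53.]
[0.457 0.048] [ 90. 118. 123.  28.  82.  29.]
[0.484 0.033] [65. 87. 97. 21. 70. 30.]
[0.472 0.075] [109. 122. 113.  53.  60.  16.]
[0.496 0.093] [123. 121.  97.  77.  35.  33.]
[0.511 0.057] [88. 83. 70. 57. 34. 30.]
w9
[0.51  0.045] [76. 75. 70. 49. 45. 32.]
w8
[0.459 0.004] [ 54. 102. 127.  19. 108.  63.]
[ 0.478 -0.02 ] [ 26.  82. 120.  43. 117.  82.]
[ 0.505 -0.033] [  5.  59. 107.  67. 121.  98.]
[ 0.533 -0.032] [ 31.  35.  90.  85. 117. 107.]
[0.49  0.012] [43. 73. 96. 25. 84. 52.]
w10
[0.511 0.048] [79. 76. 69. 52. 42. 32.]
[0.505 0.094] [124. 117.  90.  82.  26.  38.]
[0.535 0.094] [129. 107.  67. 100.  10.  62.]
[0.549 0.043] [87. 55. 31. 85. 46. 69.]
[0.562 0.081] [127.  91.  41. 113.  32.  82.]
[0.581 0.058] [119.  72.  14. 121.  58.  99.]
```

Request:
servo_tool([
  [0,-0.1,0.7,0,0],
  [0,-0.1,1.5,0,0],
  [0,0,2.2,0,0],
  [0,0.3,2.9,0,0],
  [0,0.5,3.6,0,0],
  [0,0.9,4.2,0,0],
  [0,1.4,4.8,0,0],
  [0,1.9,5.3,0,0],
  [0,2.5,5.7,0,0],
  [0,3.1,6.0,0,0],
  [0,3.8,6.3,0,0],
  [0,4.5,6.5,0,0],
])

```text
time_s: 15.15
tool_pos: [0.5297, 0.0863, 0.1033]
eef_rot: [-0.0, -0.001, 1.0, 0.0]
contact_force: [0.3, 0.6, -1.6]
gripper_width: 0.0265
```

Request:
servo_tool([
  [0,0.7,0.1,0,0],
  [0,1.5,0.1,0,0],
  [0,2.2,0,0,0],
  [0,2.9,-0.3,0,0],
  [0,3.6,-0.5,0,0],
  [0,4.2,-0.9,0,0],
  [0,4.8,-1.4,0,0],
  [0,5.3,-1.9,0,0],
  [0,5.7,-2.5,0,0],
  [0,6.0,-3.1,0,0],
  [0,6.3,-3.8,0,0],
  [0,6.5,-4.5,0,0],
])

```text
time_s: 16.35
tool_pos: [0.4651, 0.0402, 0.1032]
eef_rot: [-0.0, -0.001, 1.0, -0.0]
contact_force: [0.9, 0.5, -1.5]
gripper_width: 0.0267
```

```bash
python3 snap.py 11
```

```text
[0.4649 0.0394 0.1032] [ 1.  -1.1 -1.9] 0.02623059768229984
[[ 2.16831e+02  2.50682e+02  4.86000e-01 -1.20000e-02  2.41500e+03]]
```

View pics/w11.png

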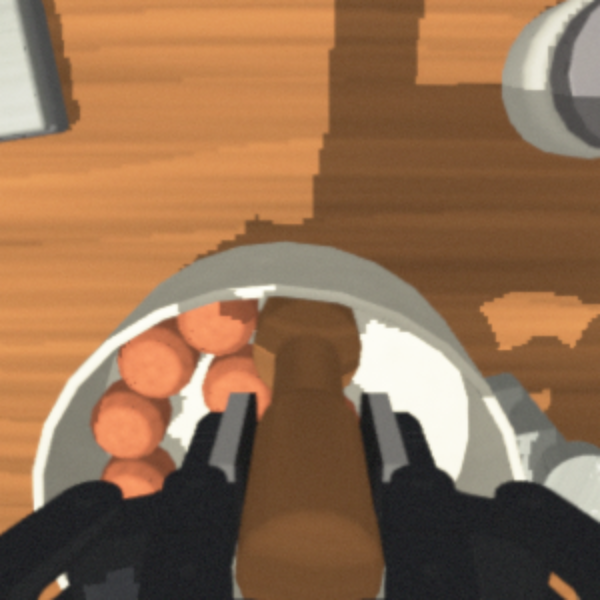

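Request:
servo_tool([
  [0,-1.2,-0.1,0,0],
  [0,-2.5,-0.2,0,0],
  [0,-3.5,-0.6,0,0],
  [0,-4.5,-1.0,0,0],
  [0,-5.5,-2.0,0,0],
  [0,-6.3,-2.6,0,0],
  [0,-7.2,-2.9,0,0],
  [0,-8.2,-2.3,0,0],
  [0,-8.7,-1.0,0,0],
  [0,-8.0,0,0,0],
  [0,-6.8,-0.5,0,0],
  [0,-5.5,-1.0,0,0],
])

```text
time_s: 17.6
tool_pos: [0.5193, 0.0316, 0.1029]
eef_rot: [-0.001, -0.001, 1.0, -0.0]
contact_force: [0.0, 0.4, -1.1]
gripper_width: 0.0264
```

```bash
python3 snap.py 12
```

```text
[0.5178 0.0309 0.1027] [ 0.4 -0.3 -1.8] 0.026344266470840344
[[ 2.23883e+02  1.99942e+02  4.99000e-01 -1.30000e-02  5.57750e+03]
 [ 3.46235e+02  2.58977e+02  5.47000e-01  8.10000e-02  1.01800e+03]]
```

View pics/w12.png

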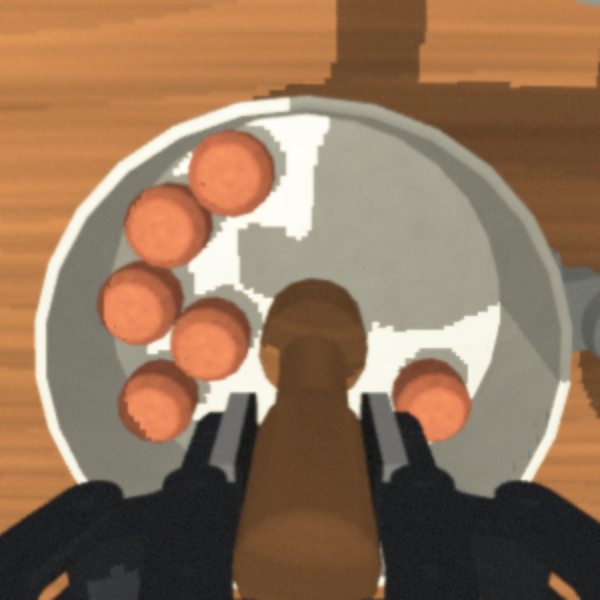

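```bash
python3 - <<'E'
import numpy as np
c=lambda r,a:np.array((-r*np.cos(np.radians(a)),r*np.sin(np.radians(a))))
def rows(l):
    P=[c(*x) for x in l]; print([[0]+[float(v) for v in (p-P[0]).round(1)]+[0,0] for p in P[1:]])
rows([(0,0),(1.5,140),(3,140),(4.3,138),(5.3,134),(5.6,127.5),(5.6,120),(5.6,112.5),(5.6,105),(5.6,97.5),(5.6,90)])
a=90
for k in range(3): rows([(5.6,a-7.5*i) for i in range(13)]); a-=90
E
```

```text
[[0, 1.1, 1.0, 0, 0], [0, 2.3, 1.9, 0, 0], [0, 3.2, 2.9, 0, 0], [0, 3.7, 3.8, 0, 0], [0, 3.4, 4.4, 0, 0], [0, 2.8, 4.8, 0, 0], [0, 2.1, 5.2, 0, 0], [0, 1.4, 5.4, 0, 0], [0, 0.7, 5.6, 0, 0], [0, -0.0, 5.6, 0, 0]]
[[0, -0.7, -0.0, 0, 0], [0, -1.4, -0.2, 0, 0], [0, -2.1, -0.4, 0, 0], [0, -2.8, -0.8, 0, 0], [0, -3.4, -1.2, 0, 0], [0, -4.0, -1.6, 0, 0], [0, -4.4, -2.2, 0, 0], [0, -4.8, -2.8, 0, 0], [0, -5.2, -3.5, 0, 0], [0, -5.4, -4.2, 0, 0], [0, -5.6, -4.9, 0, 0], [0, -5.6, -5.6, 0, 0]]
[[0, 0.0, -0.7, 0, 0], [0, 0.2, -1.4, 0, 0], [0, 0.4, -2.1, 0, 0], [0, 0.8, -2.8, 0, 0], [0, 1.2, -3.4, 0, 0], [0, 1.6, -4.0, 0, 0], [0, 2.2, -4.4, 0, 0], [0, 2.8, -4.8, 0, 0], [0, 3.5, -5.2, 0, 0], [0, 4.2, -5.4, 0, 0], [0, 4.9, -5.6, 0, 0], [0, 5.6, -5.6, 0, 0]]
[[0, 0.7, 0.0, 0, 0], [0, 1.4, 0.2, 0, 0], [0, 2.1, 0.4, 0, 0], [0, 2.8, 0.8, 0, 0], [0, 3.4, 1.2, 0, 0], [0, 4.0, 1.6, 0, 0], [0, 4.4, 2.2, 0, 0], [0, 4.8, 2.8, 0, 0], [0, 5.2, 3.5, 0, 0], [0, 5.4, 4.2, 0, 0], [0, 5.6, 4.9, 0, 0], [0, 5.6, 5.6, 0, 0]]
```

Request:
servo_tool([
  [0,1.0,1.0,0,0],
  [0,2.1,1.9,0,0],
  [0,3.0,2.9,0,0],
  [0,3.5,3.8,0,0],
  [0,3.2,4.4,0,0],
  [0,2.6,4.8,0,0],
  [0,1.9,5.1,0,0],
  [0,1.2,5.3,0,0],
  [0,0.5,5.5,0,0],
  [0,-0.2,5.5,0,0],
])

```text
time_s: 18.65
tool_pos: [0.5232, 0.086, 0.1031]
eef_rot: [-0.0, -0.001, 1.0, 0.0]
contact_force: [-0.0, -0.0, -2.2]
gripper_width: 0.0264
```

Request:
servo_tool([
  [0,-0.7,0,0,0],
  [0,-1.4,-0.2,0,0],
  [0,-2.1,-0.4,0,0],
  [0,-2.8,-0.8,0,0],
  [0,-3.4,-1.2,0,0],
  [0,-4.0,-1.6,0,0],
  [0,-4.4,-2.2,0,0],
  [0,-4.8,-2.8,0,0],
  [0,-5.2,-3.5,0,0],
  [0,-5.4,-4.2,0,0],
  [0,-5.6,-4.9,0,0],
  [0,-5.6,-5.6,0,0],
])

```text
time_s: 19.85
tool_pos: [0.5786, 0.0294, 0.1033]
eef_rot: [0.0, -0.001, 1.0, 0.0]
contact_force: [-0.2, -0.3, -1.4]
gripper_width: 0.0266
```

Request:
servo_tool([
  [0,0,-0.7,0,0],
  [0,0.2,-1.4,0,0],
  [0,0.4,-2.1,0,0],
  [0,0.8,-2.8,0,0],
  [0,1.2,-3.4,0,0],
  [0,1.6,-4.0,0,0],
  [0,2.2,-4.4,0,0],
  [0,2.8,-4.8,0,0],
  [0,3.5,-5.2,0,0],
  [0,4.2,-5.4,0,0],
  [0,4.9,-5.6,0,0],
  [0,5.6,-5.6,0,0],
])

```text
time_s: 21.05
tool_pos: [0.5219, -0.0264, 0.1033]
eef_rot: [-0.0, -0.001, 1.0, -0.0]
contact_force: [0.6, 0.1, -3.2]
gripper_width: 0.0266
```

```bash
python3 snap.py 13
```

```text
[ 0.521  -0.0262  0.1032] [-0.1 -0.  -2. ] 0.026543806432156387
[[ 3.19200e+02  1.55770e+02  4.69000e-01 -1.00000e-03  4.05750e+03]
 [ 3.20816e+02  1.97100e+02  4.99000e-01  1.00000e-03  1.21500e+03]]
```

View pics/w13.png

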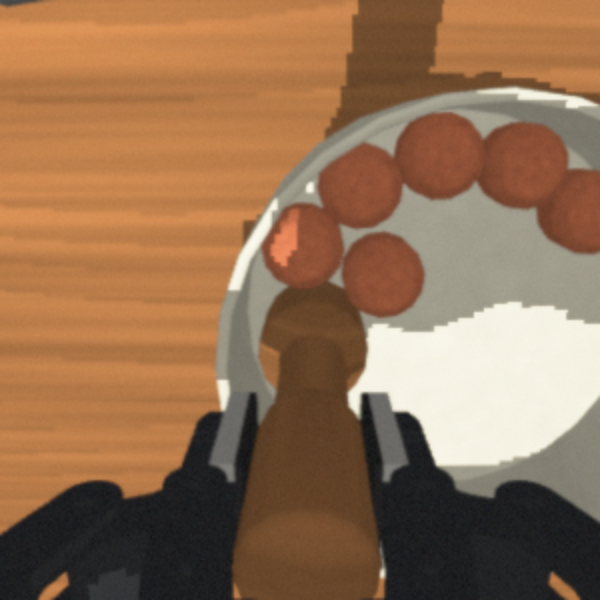

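Request:
servo_tool([
  [0,-0.8,1.2,0,0],
  [0,-0.8,1.2,-2,0],
  [0,-0.8,1.2,-5,0],
  [0,-0.8,1.2,-8.5,0],
  [0,-0.8,1.2,-11,0],
  [0,-0.8,1.2,-11,0],
])

```text
time_s: 21.7
tool_pos: [0.5325, -0.0134, 0.2177]
eef_rot: [0.004, -0.001, 1.0, -0.0]
contact_force: [0.5, 0.4, -1.7]
gripper_width: 0.0267
```

Request:
servo_tool([
  [0,-1,-4,0,0],
  [0,-2.5,-8,0,0],
  [0,-4,-13,0,0],
  [0,-5.5,-18,0,0],
  [0,-6.5,-22,0,0],
  [0,-6.7,-24.1,0,0],
  [0,-6.7,-24.1,0,0],
  [0,-6.7,-24.1,0,0],
])

```text
time_s: 22.5
tool_pos: [0.5977, -0.2544, 0.2112]
eef_rot: [-0.001, -0.001, 1.0, 0.001]
contact_force: [0.3, 0.5, -1.8]
gripper_width: 0.0265
```

```bash
python3 snap.py 14; python3 - <<'E'
from m import *
t=get_image('top');cv2.imwrite('pics/t14.png',cv2.resize(t['frame'][160:280,220:420],None,fx=4,fy=4)); B=beads(t); print(B.round(3))
s=get_image('side');cv2.imwrite('pics/s14.png',cv2.resize(s['frame'][60:280,180:420],None,fx=3,fy=3))
E
```

```text
[ 0.5979 -0.2537  0.2119] [-0.8 -0.3 -2.4] 0.026577085125321618
[]
[[4.69e-01 2.10e-02 2.71e+02]
 [4.97e-01 2.00e-03 5.05e+01]]
```

View pics/w14.png

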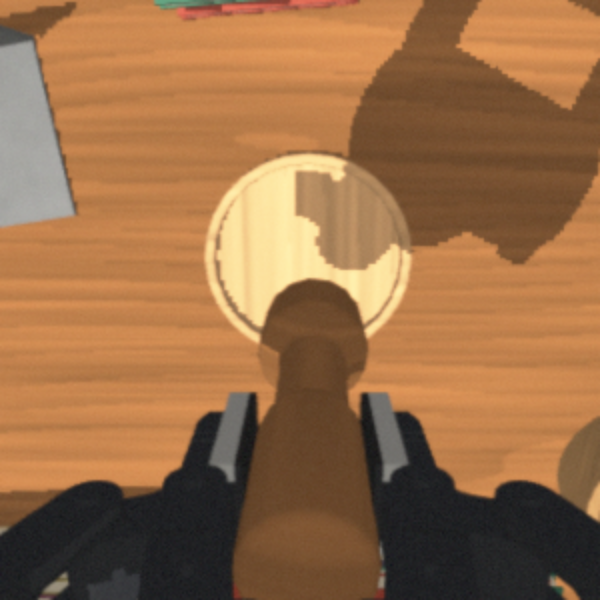

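View pics/t14.png

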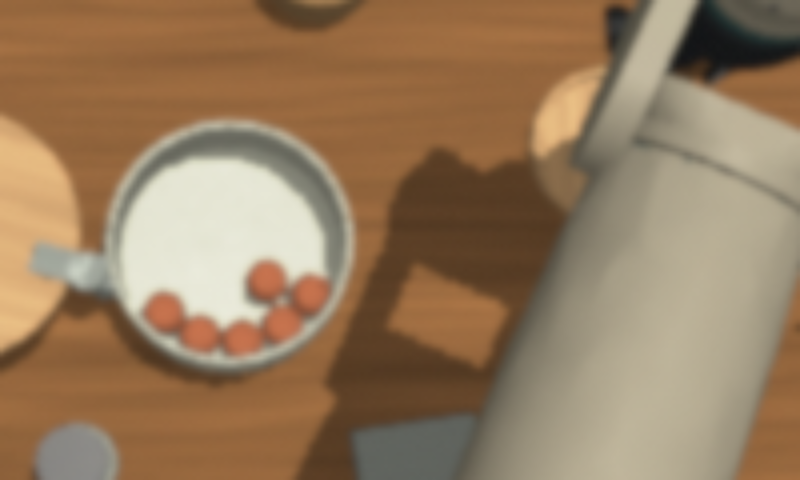

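View pics/s14.png

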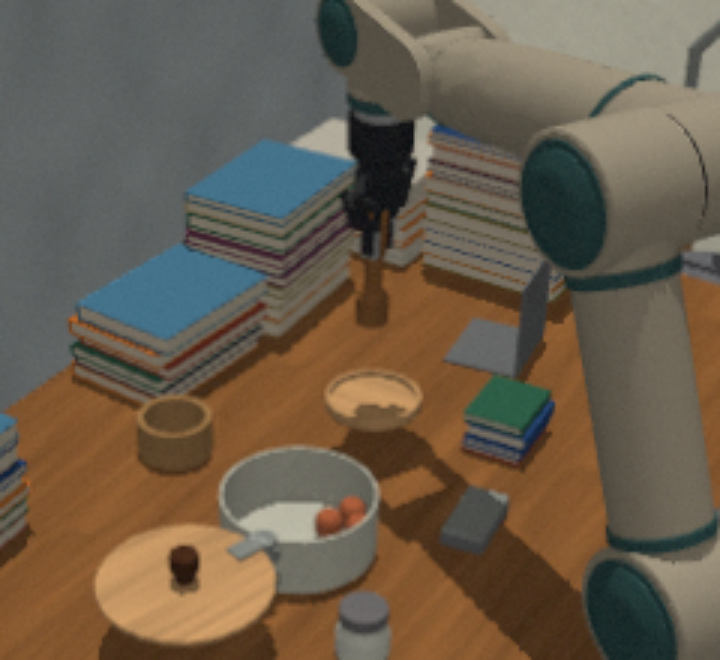

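Request:
servo_tool([
  [0,0.1,-0.3,3,0],
  [0,0.1,-0.3,6,0],
  [0,0.1,-0.3,9,0],
  [0,0.1,-0.3,10.3,0],
  [0,0.1,-0.3,10.8,0],
  [0,0.1,-0.3,11.0,0],
  [0,0.1,-0.3,11.0,0],
])

```text
time_s: 23.35
tool_pos: [0.5976, -0.2581, 0.105]
eef_rot: [0.001, -0.001, 1.0, -0.001]
contact_force: [-0.1, -0.4, -2.1]
gripper_width: 0.0265
```

Request:
servo_tool([
  [0,0,0,0.1,0],
  [0,0,0,0.2,0],
  [0,0,0,0.2,0],
])

```text
time_s: 23.65
tool_pos: [0.597, -0.258, 0.1017]
eef_rot: [0.0, -0.001, 1.0, -0.0]
contact_force: [0.1, -0.1, -1.3]
gripper_width: 0.0266
```

Request:
servo_tool([
  [0,0,0,0.1,0],
  [0,0,0,0.2,0],
  [0,0,0,0.2,0],
])

```text
time_s: 23.95
tool_pos: [0.5969, -0.258, 0.0994]
eef_rot: [0.0, -0.001, 1.0, -0.0]
contact_force: [-0.5, 0.3, -1.3]
gripper_width: 0.0265
```

```bash
python3 snap.py 15
```

```text
[ 0.5969 -0.258   0.0993] [-0.5 -0.2 -1.9] 0.026440113186488715
[]
```

View pics/w15.png

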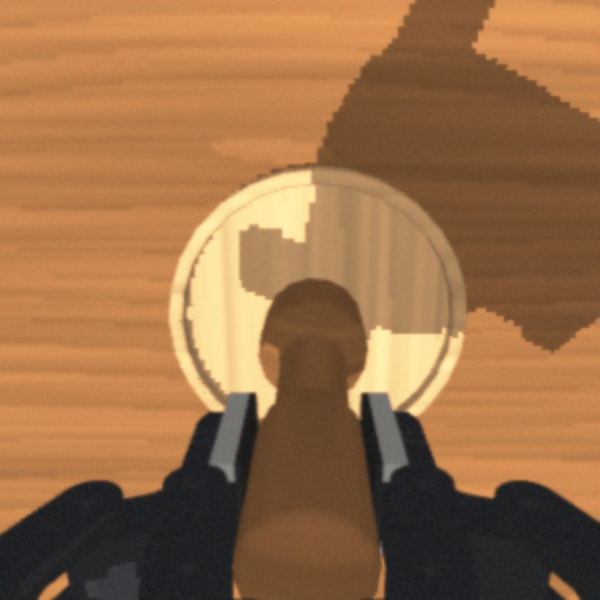

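Request:
servo_tool([
  [0,0,0,0.05,0],
  [0,0,0,0.1,0],
  [0,0,0,0.1,0],
])

```text
time_s: 24.3
tool_pos: [0.5972, -0.258, 0.0992]
eef_rot: [0.001, -0.001, 1.0, -0.0]
contact_force: [-2.1, 1.1, 5.2]
gripper_width: 0.0268
```

Contact on the saucer floor (+5 N). Release slowly, then up.

Request:
servo_tool([
  [0.35,0,0,0,0],
  [0.4,0,0,0,0],
  [0.6,0,0,0,0],
  [1,0,0,0,0],
  [1,0,0,0,0],
  [1,0,0,0,0],
  [1,0,0,-2,0],
  [1,0,0,-5,0],
  [1,0,0,-9,0],
  [1,0,0,-13,0],
  [1,0,0,-13,0],
])

```text
time_s: 25.4
tool_pos: [0.5987, -0.2588, 0.2364]
eef_rot: [0.006, -0.001, 1.0, -0.003]
contact_force: [0.6, -0.9, 0.2]
gripper_width: 0.0849
```

```bash
python3 - <<'E'
from m import *
im=get_image('wrist'); cv2.imwrite('pics/w16.png',im['frame']); o=get_obs(); print(o['tool_pos'],o['gripper_width'])
f=im['frame'].astype(int)
lw=((f[...,2]>190)&(f[...,1]>140)).astype(np.uint8)*255
c=comp(lw,200,360,120,260,500)[0]; h=cv2.convexHull(c).reshape(-1,2).astype(float); print('sauc',circ(onplane(im,h,.014)[:,:2]))
E
```

```text
[ 0.59796557 -0.25849442  0.23261376] 0.08527284597404489
sauc (array([ 0.5958969, -0.2548589]), np.float64(0.05917056854473681))
```

View pics/w16.png

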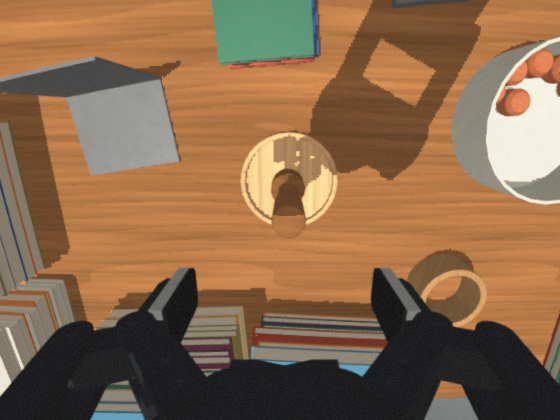

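Request:
servo_tool([
  [0,0.5,4,0,0],
  [0,2,8.5,0,0],
  [0,3,13,0,0],
  [0,4,17.5,0,0],
  [0,5,22,0,0],
  [0,6,26.5,0,0],
  [0,7,31,0,0],
  [0,8.5,35.5,0,0],
  [0,10,40,0,0],
  [0,11.5,44.5,0,0],
  [0,13,48,0,0],
  [0,13,48,0,0],
])

```text
time_s: 26.65
tool_pos: [0.464, 0.2253, 0.2269]
eef_rot: [-0.001, -0.003, 1.0, 0.0]
contact_force: [0.6, -0.1, -0.4]
gripper_width: -0.0001
```

```bash
python3 - <<'E'
from m import *
im=get_image('wrist'); cv2.imwrite('pics/w17.png',im['frame']); o=get_obs(); print(o['tool_pos'],o['gripper_width'])
E
```

```text
[0.46499731 0.22345073 0.22700711] -0.00016383923108606761
```

View pics/w17.png

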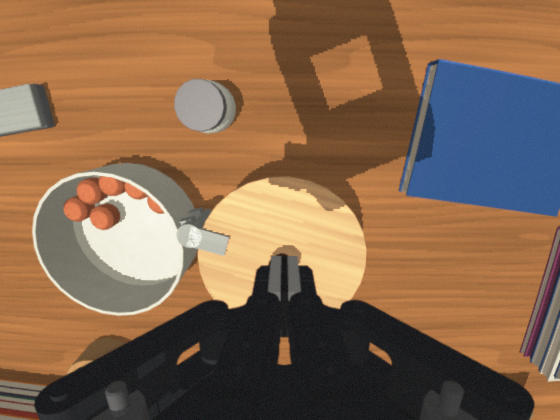

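```bash
python3 - <<'E'
from m import *
im=get_image('wrist'); print(onplane(im,(189,237),.085), proj(im,[[.526,.22,.115],[.526,.22,.08]]))
f=im['frame'].astype(int)
lw=((f[...,2]>190)&(f[...,1]>140)).astype(np.uint8)*255
c=comp(lw,190,375,170,330,500)[0]; h=cv2.convexHull(c).reshape(-1,2).astype(float); h=h[(h[:,1]<300)&((h[:,0]<210)|(h[:,0]>300)|(h[:,1]<200))&~((h[:,0]>195)&(h[:,0]<235)&(h[:,1]>220)&(h[:,1]<260))]
print(circ(onplane(im,h,.079)[:,:2]))
t=get_image('top');cv2.imwrite('pics/t17.png',cv2.resize(t['frame'][140:300,140:340],None,fx=4,fy=4))
print(onplane(t,(237,227),.085))
E
```

```text
[[0.50082654 0.12717377 0.085     ]] [[279.77916651 273.99941001]
 [280.25438244 258.00998484]]
(array([0.52944735, 0.22081254]), np.float64(0.09175669120473313))
[[0.50050741 0.13746135 0.085     ]]
```

View pics/t17.png

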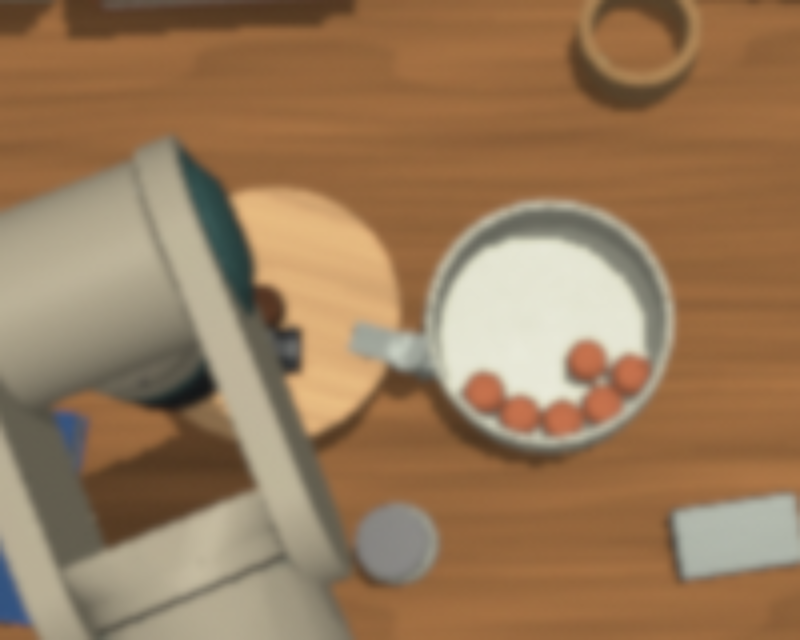

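Request:
servo_tool([
  [0,0,0.2,3,0],
  [0,0,0.2,7,0],
  [0,0,0.2,11,0],
  [0,0,0.2,13,0],
  [0,0,0.2,13.5,0],
  [0,-1,0.2,13.5,0],
  [0,-2.3,0.2,13.5,0],
  [0,-2.3,0.2,13.5,0],
])

```text
time_s: 27.6
tool_pos: [0.4918, 0.2237, 0.0954]
eef_rot: [0.002, 0.0, 1.0, 0.001]
contact_force: [0.4, 0.0, 0.4]
gripper_width: -0.0
```

```bash
python3 - <<'E'
from h import *
print(get_obs()['tool_pos'],get_obs()['contact_force'])
p=np.array([.499,.1265]); 
def pt(a): return p+.1*np.array([np.cos(np.radians(a)),np.sin(np.radians(a))])
a=96
while a>-50:
    s=pt(a); print(a,s.round(4)); print([[0]+[float(v) for v in (np.array([-1,1])*(pt(a-6*i)-s)*100).round(1)]+[0,0] for i in range(1,11)]); a-=60
E
```

```text
[0.49183875 0.22367604 0.09542013] [0.43901231 0.00325144 0.37689172]
96 [0.4885 0.226 ]
[[0, -1.0, 0.1, 0, 0], [0, -2.1, 0.0, 0, 0], [0, -3.1, -0.2, 0, 0], [0, -4.1, -0.4, 0, 0], [0, -5.1, -0.8, 0, 0], [0, -6.0, -1.3, 0, 0], [0, -6.9, -1.9, 0, 0], [0, -7.7, -2.5, 0, 0], [0, -8.5, -3.3, 0, 0], [0, -9.1, -4.1, 0, 0]]
36 [0.5799 0.1853]
[[0, -0.6, -0.9, 0, 0], [0, -1.0, -1.8, 0, 0], [0, -1.4, -2.8, 0, 0], [0, -1.7, -3.8, 0, 0], [0, -1.9, -4.8, 0, 0], [0, -1.9, -5.9, 0, 0], [0, -1.9, -6.9, 0, 0], [0, -1.7, -8.0, 0, 0], [0, -1.4, -9.0, 0, 0], [0, -1.0, -9.9, 0, 0]]
-24 [0.5904 0.0858]
[[0, 0.5, -0.9, 0, 0], [0, 1.0, -1.8, 0, 0], [0, 1.7, -2.6, 0, 0], [0, 2.4, -3.4, 0, 0], [0, 3.3, -4.0, 0, 0], [0, 4.1, -4.6, 0, 0], [0, 5.1, -5.1, 0, 0], [0, 6.0, -5.4, 0, 0], [0, 7.1, -5.7, 0, 0], [0, 8.1, -5.9, 0, 0]]
```

Request:
servo_tool([
  [0,-0.7,0.2,0,0],
  [0,-1.7,0.2,0,0],
  [0,-2.7,0.1,0,0],
  [0,-3.7,-0.1,0,0],
  [0,-4.7,-0.5,0,0],
  [0,-5.7,-1.0,0,0],
  [0,-6.6,-1.6,0,0],
  [0,-7.4,-2.3,0,0],
  [0,-8.2,-3.1,0,0],
  [0,-8.8,-3.9,0,0],
])

```text
time_s: 28.6
tool_pos: [0.5778, 0.1842, 0.0932]
eef_rot: [-0.0, -0.001, 1.0, 0.0]
contact_force: [-2.4, 0.0, -0.0]
gripper_width: -0.0
```

```bash
python3 - <<'E'
from m import *
im=get_image('wrist'); cv2.imwrite('pics/w18.png',im['frame']); o=get_obs(); print(o['tool_pos'],o['contact_force'])
E
```

```text
[0.57863408 0.18299173 0.0932785 ] [ 0.35700635 -1.18353724 -0.10081785]
```

View pics/w18.png

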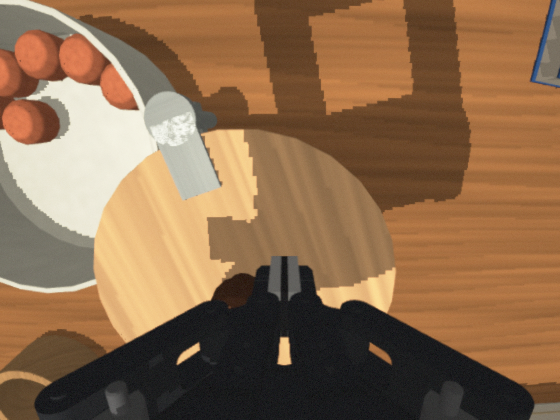

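Lid is swinging with the push (knob at (238,290) ahead of the fingers). Continue.

Request:
servo_tool([
  [0,-0.6,-0.9,0,0],
  [0,-1.0,-1.8,0,0],
  [0,-1.4,-2.8,0,0],
  [0,-1.7,-3.8,0,0],
  [0,-1.9,-4.8,0,0],
  [0,-1.9,-5.9,0,0],
  [0,-1.9,-6.9,0,0],
  [0,-1.7,-8.0,0,0],
  [0,-1.4,-9.0,0,0],
  [0,-1.0,-9.9,0,0],
])

```text
time_s: 29.65
tool_pos: [0.5872, 0.0851, 0.0934]
eef_rot: [0.0, -0.001, 1.0, 0.0]
contact_force: [0.0, 1.3, -1.0]
gripper_width: 0.0003
```

```bash
python3 - <<'E'
from m import *
im=get_image('wrist'); cv2.imwrite('pics/w19.png',im['frame']); o=get_obs(); print(o['tool_pos'],o['contact_force'])
E
```

```text
[0.58679664 0.08393231 0.09334292] [ 0.92893711 -1.47393507  1.15373366]
```

View pics/w19.png

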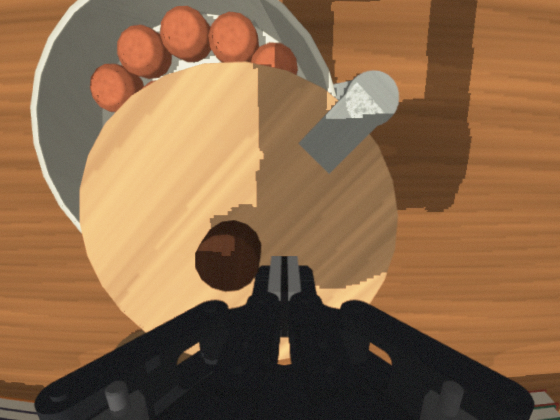

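Request:
servo_tool([
  [0,0.3,-0.8,0,0],
  [0,0.7,-1.7,0,0],
  [0,1.3,-2.5,0,0],
  [0,2.0,-3.2,0,0],
  [0,2.5,-3.6,0,0],
  [0,2.9,-3.9,0,0],
  [0,2.9,-3.9,0,0],
])

```text
time_s: 30.4
tool_pos: [0.558, 0.0466, 0.0934]
eef_rot: [-0.0, -0.0, 1.0, -0.0]
contact_force: [0.7, 0.1, 0.1]
gripper_width: -0.0003
```

Request:
servo_tool([
  [0,0.2,-0.2,0,0],
  [0,0.4,-0.3,0,0],
  [0,0.6,-0.5,0,0],
  [0,0.8,-0.6,0,0],
  [0,0.8,-0.6,0,0],
])

```text
time_s: 30.9
tool_pos: [0.5502, 0.0408, 0.0932]
eef_rot: [-0.0, -0.001, 1.0, -0.0]
contact_force: [-0.1, -0.5, -0.7]
gripper_width: 0.0
```

```bash
python3 - <<'E'
from m import *
im=get_image('wrist'); cv2.imwrite('pics/w20.png',im['frame']); o=get_obs(); print(o['tool_pos'],o['contact_force'])
E
```

```text
[0.55033592 0.04085982 0.09325431] [ 0.53331697 -0.14076688 -0.56695743]
```

View pics/w20.png

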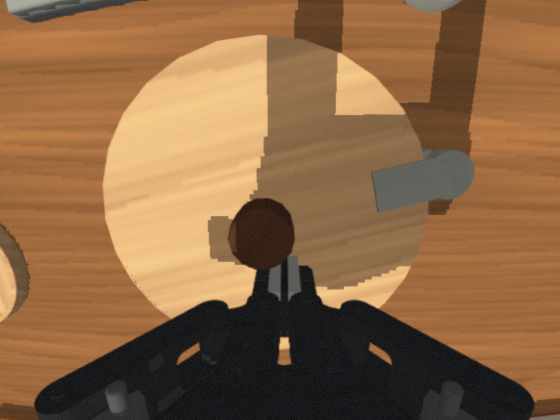

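Request:
servo_tool([
  [0,0.2,-0.1,0,0],
  [0,0.4,-0.1,0,0],
  [0,0.5,-0.2,0,0],
  [0,0.6,-0.2,0,0],
])

```text
time_s: 31.35
tool_pos: [0.5466, 0.0396, 0.0937]
eef_rot: [0.003, -0.001, 1.0, 0.001]
contact_force: [16.0, 4.0, -7.5]
gripper_width: -0.0002
```

Request:
servo_tool([
  [0,-0.3,0.1,0,0],
  [0,-1.5,0.4,0,0],
  [0,-2.5,0.6,-1,0],
  [0,-2.5,0.6,-5,0],
  [0,-2.5,0.6,-9,0],
  [0,-2.5,0.6,-13,0],
  [0,-1,3,-16,0],
  [0,1,8,-16,0],
  [0,3,13,-16,0],
  [0,3,18,-16,0],
  [0,3,20,-16,0],
  [0,3,20,-16,0],
])

```text
time_s: 32.55
tool_pos: [0.5131, 0.2421, 0.2529]
eef_rot: [-0.001, -0.003, 1.0, 0.0]
contact_force: [-0.1, -0.2, -0.3]
gripper_width: -0.0
```

```bash
python3 - <<'E'
from m import *
t=get_image('top');f=t['frame'].astype(int); cv2.imwrite('pics/t21.png',cv2.resize(t['frame'][120:300,180:480],None,fx=2.6,fy=2.6)); o=get_obs(); print(o['tool_pos'],o['contact_force'])
s=get_image('side'); cv2.imwrite('pics/s21.png',cv2.resize(s['frame'][60:280,180:420],None,fx=3,fy=3))
lw=((f[...,2]>195)&(f[...,1]>150)).astype(np.uint8)*255
for nm,bx,z in [('sauc',(345,400,170,222),.014),('lid',(235,330,180,262),.079)]:
    c=comp(lw,*bx,200)[0]; h=cv2.convexHull(c).reshape(-1,2).astype(float); print(nm,cv2.boundingRect(c),circ(onplane(t,h,z)[:,:2]))
E
```

```text
[0.51357339 0.24029125 0.25294044] [ 0.60327832 -0.29983766 -0.24671311]
sauc (354, 179, 37, 37) (array([ 0.59388002, -0.25312636]), np.float64(0.05534761563716664))
lid (246, 188, 64, 63) (array([0.52185837, 0.02743429]), np.float64(0.0884669973627225))
```

View pics/t21.png

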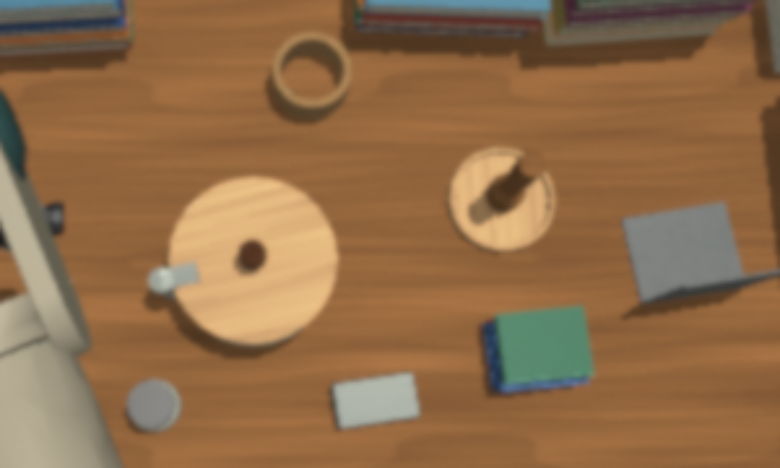

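View pics/s21.png

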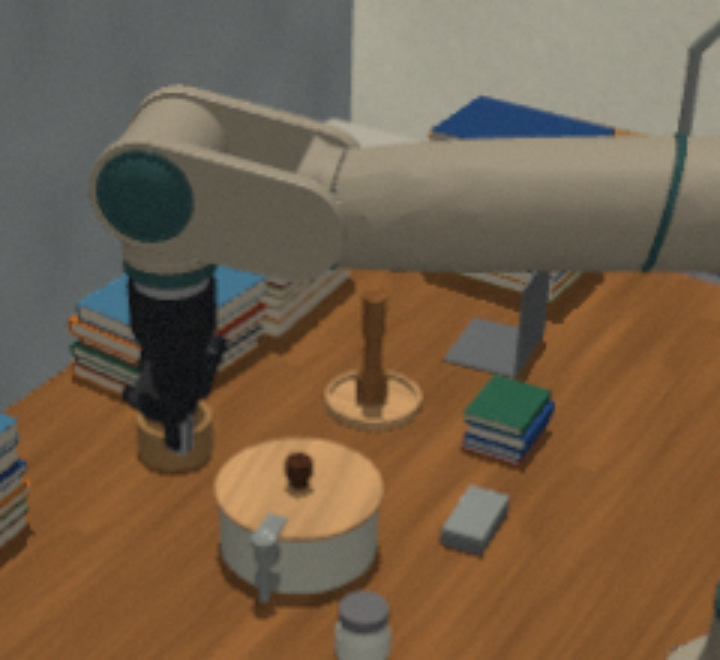

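```bash
python3 -c "
from rig import job_done; print(job_done())"
```

```text
the job is handed in; nothing more can be done
None
```

The job was handed in at about 33 s of the 70 s allowed. My last checks found no failure.

**Stirring:** I lifted the rod from its saucer and lowered its foot to the middle of the pot. I then drove it almost two turns counter-clockwise along the wall, once through the middle, and half a turn clockwise.

**Rod and lid:** I set the rod down until it touched the saucer floor (about 5 N) and released it. Then I pushed the lid round by its knob until it met the stop, with about 16 N on the tool.

**Last checks:**
- **Beads:** The last view into the open pot, just before closing the lid, showed all six beads lying inside.
- **Lid:** The top camera puts its centre about 3 mm from the pot's centre, which is within measuring error of fully shut.
- **Rod:** It stands upright near the middle of the saucer.
- **Bystanders and arm:** The glue jar, ink pad, tape core and book end look unmoved in the last pictures. The large book lying flat was outside that last view, but nothing came near it. The arm is clear and touches nothing.

**Less certain:** The beads look alike, so I worked out that each one had moved more than 25 mm from the order in which they were pushed. I did not track each bead individually.

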